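Wipe the pickup plate, settle the pitch bars in their V rests and start the tuner

ROBOT

A 7-joint arm with a two-finger parallel gripper is mounted at the origin on the work surface. World frame = base frame: x ahead of the robot, y to its left, z up, the work surface at z = 0. Lengths are in m, angles in rad, forces in N, time in s.
With the tool pointing down it reaches from about 0.4 to 0.85 m from the base axis. Payload 4.5 kg.
Tool frame: the origin (TCP) lies on the centre line of the jaws, within the pads' length; the fingertips stand r.tcp_to_tips ahead of it and the grasp point (between the pads) lies 11 mm behind it (r.tcp_to_tips is the distance from the TCP to the fingertips, in m); y points along the fingers, x is the direction in which the jaws open and shut, and the axes are right-handed (so a half turn about y gives the same grasp; the last joint's range is limited). The gripper opens to 88 mm and grips with 3 to 60 N. Pads are 18 mm wide; open, the fingers measure 123 mm over their backs; the gripper's body (75 mm by 187 mm) begins 45 mm behind the grasp point.
Start: joints at [-1.1, 0.689, -0.195, 1.565, 0.157, 0.902, -0.215], TCP at [0.264, 0.566, 0.247] pointing down, gripper open.
Joint ranges: [-3.01, 3.01], [-0.46, 2.08], [-1.47, 1.51], [0.13, 2.56], [-1, 4.14], [0.04, 2.09], [-2.66, 2.66]. Speed limits (rad/s): [2.57, 2.57, 3.14, 3.14, 3.14, 3.14, 3.14].

INTERFACE

Orientations are given as a unit quaternion [x, y, z, w].
In Python, from plant import r gives the robot as it stands. The module is installed in compiled form; this text tells all that it offers.
- The arm moves only by the shell command python3 -m inch 'ROWS' [OPENING] [FORCE]. ROWS is text: rows parted by semicolons, each of 4 numbers parted by spaces: the shift along the tool's x, y, z in mm, then the turn about the tool's y in degrees. In form: x y z spin; .... A call has 1 to 10 rows; each row is the pose to reach, as a shift and turn from the pose commanded when the call began, along the tool's axes at that moment; what a row does not reach only later rows make up. A row lasts 1/10 s, in which the tool goes at most 50 mm and 8.59 degrees, less where a joint would pass 70% of its speed; a pose out of reach is approached as far as the arm can. A call with a gripper value outside its range is refused whole. OPENING is the gripper command: -1 is shut, 1 is fully open, values between are in proportion, set as the call begins (- or left out, the last holds). The fingers move at their own pace and stop on an object; FORCE is the grip in N (left out, the last holds). Time passes only in rows, so rows that repeat a pose let the fingers close. It gives the time, the measured TCP pose, the force and the opening at its end, in the units of the state.
- r.get_state(): the state, without advancing time (a new reading comes with each control period).
- r.snapshot(name): name is "scene" or "side" or "wrist"; returns a dict with "frame" (400x640x3 uint8, red, green, blue), "intrinsics" (3x3 intrinsics, pixels), "R" (3x3) and "t" (3): a world point X has camera coordinates R X + t. Camera axes: x right, y down, z forward; pixel columns grow to the right and rows downward; lengths in m; the calibration is good to about 2 mm. A picture is of the moment at which its call begins. There is no depth.
- r.finish_job(): hands the job in, once; it reports no verdict.
Trained networks look in the newest picture that a camera, given by its name, has taken for a name from the list of things; names that differ only in an ending like _2 or _b are one class to them, and where a whole thing is asked for, a point or a joint stands for the part that bears it (a point fixed in the world has none). Each returns a list of dicts, best first, with "p" (0 to 1); they miss things now and then, are a little off and sometimes report something else, mostly with a low value. They report only what shows in the picture. A call takes as long as a camera call. They do not tell look-alikes from the thing itself.
- r.trace(camera, name): "region" (400x640 bool, what is visible of it) and "centre" ([row, column] in pixels, amid what is visible of it).
- r.tip_of(camera, name): "centre" ([row, column] in pixels: a listed point, or the origin of a listed thing).
The state is a dict: "clock": time; "q": joint angles; "qd": joint speeds; "joint_torque": joint torques, N m; "tool_pos": TCP position; "eef_rot": TCP orientation; "contact_force": force on the tool from outside, world axes, zero at the start; "moment": the same for the moment, N m; "opening": opening from 0.0 (shut) to 1.0 (fully open).
Only numpy, scipy, OpenCV 4.12 (cv2) and the standard library are available. Lean on these libraries where they do the work, as an engineer would, in place of code of your own. Each camera call takes 0.05 s, during which the arm holds its last target.

TASK

With the wooden scraper block that stands tight against the front of the tuner box, not with the fingers, wipe every loose steel chip off the grey pickup plate onto the counter, then set the scraper down on the counter clear of the plate. Next stand every brass pitch bar upright on the plate, each pushed fully home into a V rest of its own so that it sits centred against both faces, and when all of them are home press the tuner's orange button right down and let it go. Leave the bell, tuning fork, hammer, dividers, jar and tin alone.

Things in the scene. Friction and masses are not known exactly. Their poses are not given: they have to be found in the camera images.
- plate: Fixed grey plate, 25 mm thick; origin at counter level. Top: x -60 to +70, y -125 to +125 mm. Three aluminium V rests, 18 mm high above it, 80 mm apart in y, stand along its +x edge, open to its -x (the robot; yaw within 0.15 rad): 90 degree Vs, mouth 56 mm wide at x +30, apex at x +58. The rest of the top is plain; chips lie there at x -45 to +10, y within 75 mm.
- seat0 (a point): Point on the plate's top where the axis of a pitch bar stands when it touches both faces of V rest 0 (plate x = +24 mm, y = -80 mm, 25 mm above the counter).
- seat1 (a point): Point on the plate's top where the axis of a pitch bar stands when it touches both faces of V rest 1 (plate x = +24 mm, y = +0 mm, 25 mm above the counter).
- seat2 (a point): Point on the plate's top where the axis of a pitch bar stands when it touches both faces of V rest 2 (plate x = +24 mm, y = +80 mm, 25 mm above the counter).
- tuner: Fixed beige plastic tuner box, 90 mm (x) by 150 mm (y) by 55 mm high; origin at the centre of its underside, at counter level. Its front face looks to its own -x, at x = -45 mm. The button is on the top.
- start (a joint): Travel of the tuner's round orange push button, pressed downwards: 0 up, 0.006 m fully down; a spring returns it; fully down takes about 4 N.
- start_top (a point): Centre of the top of the orange button (26 mm across) on top of the tuner box.
- scraper: Loose wooden block, steel sole, 22 mm thick (x), 100 long (y), 48 high (z), 0.1 kg; origin: centre of underside. Stands on the counter, a long face against the tuner box's front (gap under 1 mm), its middle within 30 mm of the box's: no finger fits behind it. Pushed on its -y end it slides along the face; with its middle past the box's +y end (free counter there) both sides are open.
- bar1: Round brass pitch bar, 48 mm in diameter, 40 mm tall, flat ends, hollow, about 0.3 kg, standing upright on the counter; origin at the centre of its lower end, z up its axis. All bars are alike; two or three are present, an absent one reads None from the start.
- bar2: Round brass pitch bar, 48 mm in diameter, 40 mm tall, flat ends, hollow, about 0.3 kg, standing upright on the counter; origin at the centre of its lower end, z up its axis. All bars are alike; two or three are present, an absent one reads None from the start.
- bar3: Round brass pitch bar, 48 mm in diameter, 40 mm tall, flat ends, hollow, about 0.3 kg, standing upright on the counter; origin at the centre of its lower end, z up its axis. All bars are alike; two or three are present, an absent one reads None from the start.
- chip1: Loose steel chip, 16 x 13 x 9 mm, 14 g, lying flat on the plate at the start (it may turn over when it falls off); origin at the centre of its underside. Two to four are present, an absent one reads None from the start.
- chip2: Loose steel chip, 16 x 13 x 9 mm, 14 g, lying flat on the plate at the start (it may turn over when it falls off); origin at the centre of its underside. Two to four are present, an absent one reads None from the start.
- chip3: Loose steel chip, 16 x 13 x 9 mm, 14 g, lying flat on the plate at the start (it may turn over when it falls off); origin at the centre of its underside. Two to four are present, an absent one reads None from the start.
- chip4: Loose steel chip, 16 x 13 x 9 mm, 14 g, lying flat on the plate at the start (it may turn over when it falls off); origin at the centre of its underside. Two to four are present, an absent one reads None from the start.
- bell: Small brass hand bell with a dark wooden knob, 64 mm across, 100 mm tall, standing; origin at its foot. Bystander: leave it where it is.
- fork: Nickel tuning fork, 155 mm long, 26 mm wide, 8 mm high, lying along its x; origin at the root of the tines. Bystander: leave it where it is.
- hammer: Black lacquered tuning hammer, 220 mm long, head 75 mm, 26 mm high, lying along its x; origin in the handle. Bystander: leave it where it is.
- dividers: Chrome dividers, 125 mm long, up to 50 mm wide, 9 mm high, lying along its x; origin at the pivot. Bystander: leave it where it is.
- jar: Closed jar, 60 mm across, 75 mm tall, standing; origin at its foot. Bystander: leave it where it is.
- tin: Closed metal tin, 68 mm across, 50 mm tall, standing; origin at its foot. Bystander: leave it where it is.
Not all that is in view belongs to the job. Leave any green or red look-alike of the bar1 alone.

How it is judged:
By the outcome, as a careful person would: the job done as asked, in the order asked, and still so for the second after the job is handed in, with the robot touching nothing.
Of bar1, bar2, bar3 only 2 to 3 are there at a start; the rules pass over those that are not, and their reading is None.
Of chip1, chip2, chip3, chip4 only 2 to 4 are there at a start; the rules pass over those that are not, and their reading is None.
At some moment in a run one of bar1, bar2, bar3 may be knocked a few centimetres aside while the robot is not near it.
It also fails if it takes over 210 s, if anything falls off the work surface, if the arm or the gripper's body presses on something with over 40 N, if the wrist force passes 120 N, or if a joint passes its speed limit or range.

## Working session

There is one attempt and no reset: what is moved stays moved. The work goes in short steps, Python scripts to look and compute and a shell command to move; the robot and the scene stay as the last step left them, time stands still between calls to the robot, and variables do not carry over. Pictures are saved under pics/ and viewed, and the job is handed in when it is done.

```bash
mkdir -p pics; ls
python3 - <<'E'
from plant import r
import cv2
print(r.get_state(), r.tcp_to_tips)
for n in ("scene","side","wrist"):
    s=r.snapshot(n); cv2.imwrite(f"pics/{n}0.png",s["frame"][:,:,::-1]); print(n,s["intrinsics"],s["R"],s["t"])
E
```

```text
pics
{'clock': 0.0, 'q': array([-1.10022449,  0.6899798 , -0.19448074,  1.56633607,  0.15731081,
        0.90248781, -0.21509274]), 'qd': array([ 5.47761545e-04,  8.43111816e-04,  4.53838452e-05, -5.88403244e-05,
        6.85674215e-04,  1.13182359e-03,  4.50709293e-04]), 'joint_torque': array([ 3.67254179e-04, -5.27579927e+01, -1.26674037e+00, -1.53432155e+01,
       -5.25677903e-02,  6.60976366e-03,  1.74684319e-04]), 'tool_pos': array([0.26418924, 0.56574354, 0.2459139 ]), 'eef_rot': array([ 0.59682962,  0.37930791, -0.38032882, -0.59604522]), 'contact_force': array([0.23975592, 0.07858951, 0.47149452]), 'moment': array([-0.01225783,  0.03542912,  0.0377239 ]), 'opening': 0.9989800742197278} 0.008
scene [[395.89870142   0.         321.56709019]
 [  0.         395.89870142 199.64475624]
 [  0.           0.           1.        ]] [[ 0.6952303   0.71874061 -0.00817096]
 [ 0.37526858 -0.37264191 -0.84871167]
 [-0.61304839  0.58698376 -0.52879272]] [-0.38110826 -0.15384169  1.56072362]
side [[475.17220617   0.         323.30601681]
 [  0.         475.17220617 203.92296137]
 [  0.           0.           1.        ]] [[ 7.28927235e-01 -6.84591003e-01 -4.94324317e-04]
 [-4.30289874e-01 -4.57594925e-01 -7.78111501e-01]
 [ 5.32461933e-01  5.67399368e-01 -6.28125981e-01]] [-0.45358748  0.28627811  1.03192082]
wrist [[333.71396431   0.         320.57009823]
 [  0.         333.71396431 203.45191296]
 [  0.           0.           1.        ]] [[ 0.42270086  0.90626527 -0.00269216]
 [ 0.86254475 -0.40139359  0.308058  ]
 [ 0.27810165 -0.13253849 -0.95136377]] [-0.62436217 -0.04325237  0.3921203 ]
```

View pics/scene0.png

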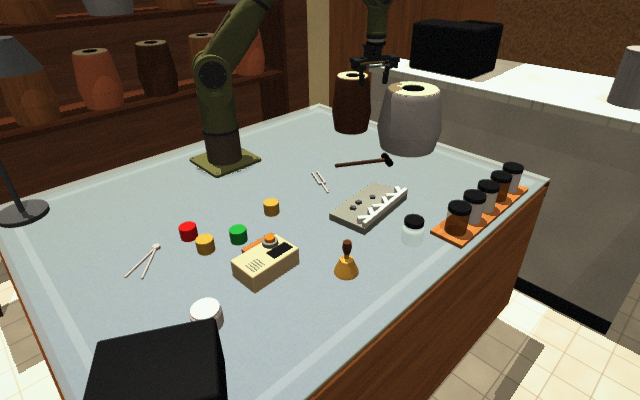

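View pics/side0.png

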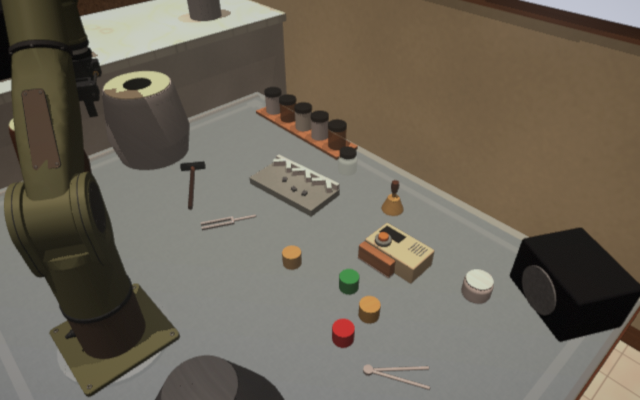

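View pics/wrist0.png

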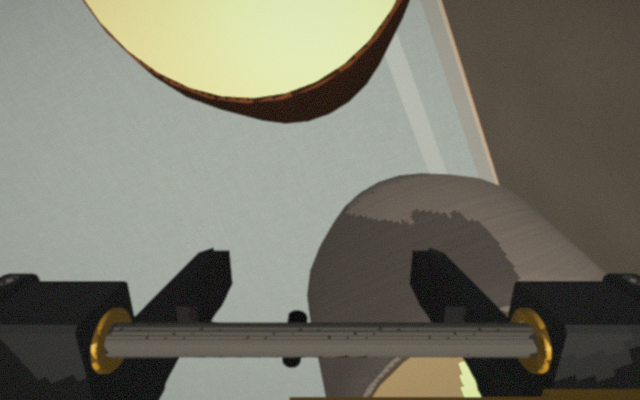

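```bash
cat > h.py <<'E'
from plant import r
import numpy as np, cv2
from scipy.spatial.transform import Rotation as Ro
def ray(s,rc):
    K,R,t=s["intrinsics"],s["R"],s["t"]
    d=R.T@np.linalg.solve(K,[rc[1],rc[0],1.0]); return -R.T@t,d
def onz(s,rc,z):
    o,d=ray(s,rc); return o+d*(z-o[2])/d[2]
def proj(s,X):
    p=s["intrinsics"]@(s["R"]@np.array(X)+s["t"]); return p[1]/p[2],p[0]/p[2]
def tri(a,rca,b,rcb):
    o1,d1=ray(a,rca);o2,d2=ray(b,rcb);d1/=np.linalg.norm(d1);d2/=np.linalg.norm(d2)
    A=np.stack([d1,-d2],1);k=np.linalg.lstsq(A,o2-o1,rcond=None)[0]
    p,q=o1+k[0]*d1,o2+k[1]*d2; return (p+q)/2,np.linalg.norm(p-q)
def tool(): 
    s=r.get_state(); return s["tool_pos"],Ro.from_quat(s["eef_rot"]).as_matrix()
def rel(X,Rm=None):
    p,R=tool(); return (R.T@(np.array(X)-p))*1000
def save(s,name,box=None,k=1,pts=()):
    im=s["frame"][:,:,::-1].copy()
    if box: 
        r0,r1,c0,c1=box; im=cv2.resize(im[r0:r1,c0:c1],None,fx=k,fy=k,interpolation=cv2.INTER_CUBIC)
    else: r0=c0=0
    for p in pts: cv2.drawMarker(im,(int((p[1]-c0+.5)*k),int((p[0]-r0+.5)*k)),(255,0,255),0,8,1)
    cv2.imwrite("pics/"+name,im)
np.set_printoptions(precision=4,suppress=True)
E
python3 - <<'E'
from h import *
print(tool()[1])
S={n:r.snapshot(n) for n in("scene","side")}
for n,z in [("plate",0),("seat0",.025),("seat1",.025),("seat2",.025),("tuner",0),("start_top",.06),("scraper",0),("bar1",0),("chip1",.025),("bell",0),("fork",0),("hammer",0),("dividers",0),("jar",0),("tin",0)]:
    for c in S:
        for d in r.tip_of(c,n)[:6]:
            if d["p"]>.2: print(n,c,round(d["p"],2),np.round(d["centre"],1),onz(S[c],d["centre"],z))
E
```

```text
[[ 0.423  -0.0005 -0.9061]
 [ 0.9061 -0.0012  0.423 ]
 [-0.0013 -1.     -0.0001]]
plate scene 0.93 [211.5 369.8] [0.6353 0.1269 0.    ]
plate side 0.87 [190.  294.4] [0.6246 0.1304 0.    ]
seat0 scene 0.93 [216.7 358.2] [0.6524 0.0511 0.025 ]
seat0 scene 0.92 [201.9 373.3] [0.6311 0.1467 0.025 ]
seat0 scene 0.89 [192.8 388.5] [0.6303 0.225  0.025 ]
seat0 side 0.84 [180.8 296.3] [0.6379 0.1356 0.025 ]
seat0 side 0.8 [192.1 316.6] [0.6447 0.0525 0.025 ]
seat0 side 0.78 [167.3 275.2] [0.6365 0.2353 0.025 ]
seat1 scene 0.93 [216.7 358.2] [0.6524 0.0511 0.025 ]
seat1 scene 0.92 [201.9 373.3] [0.6311 0.1467 0.025 ]
seat1 scene 0.89 [192.8 388.5] [0.6303 0.225  0.025 ]
seat1 side 0.84 [180.8 296.3] [0.6379 0.1356 0.025 ]
seat1 side 0.8 [192.1 316.6] [0.6447 0.0525 0.025 ]
seat1 side 0.78 [167.3 275.2] [0.6365 0.2353 0.025 ]
seat2 scene 0.93 [216.7 358.2] [0.6524 0.0511 0.025 ]
seat2 scene 0.92 [201.9 373.3] [0.6311 0.1467 0.025 ]
seat2 scene 0.89 [192.8 388.5] [0.6303 0.225  0.025 ]
seat2 side 0.84 [180.8 296.3] [0.6379 0.1356 0.025 ]
seat2 side 0.8 [192.1 316.6] [0.6447 0.0525 0.025 ]
seat
[... 1611 characters left out ...]
162.5 370.1] [0.4145 0.3914 0.    ]
hammer scene 0.46 [202.6 358. ] [0.5745 0.1398 0.    ]
hammer side 0.83 [182.3 193.9] [0.4238 0.3732 0.    ]
hammer side 0.69 [368.  363.2] [ 0.3365 -0.4234  0.    ]
dividers scene 0.8 [244.7 156.2] [ 0.3224 -0.4278  0.    ]
dividers scene 0.31 [203.1 374.5] [0.6142 0.1756 0.    ]
dividers side 0.75 [369.  366.5] [ 0.3397 -0.4295  0.    ]
dividers side 0.6 [264.3 292.9] [ 0.4208 -0.1026  0.    ]
jar scene 0.42 [201.9 372.6] [0.6052 0.1768 0.    ]
jar scene 0.23 [206.8 351.3] [0.5761 0.1057 0.    ]
jar side 0.69 [172.3 347.4] [ 0.8078  0.0857 -0.    ]
tin scene 0.63 [324.9 210.5] [ 0.6798 -0.4669  0.    ]
tin side 0.9 [293.6 474.4] [ 0.6716 -0.4692 -0.    ]
```

Run:
```python
from h import *
for n,b1,b2 in(("scene",(170,250,320,420),(190,300,170,320)),("side",(140,230,240,360),(220,350,270,440))):
    s=r.snapshot(n)
    r0,r1,c0,c1=b1;a=cv2.resize(s["frame"][r0:r1,c0:c1,::-1],(700,int(700*(r1-r0)/(c1-c0))),interpolation=cv2.INTER_CUBIC)
    cv2.imwrite(f"pics/{n}_pl.png",a[:590])
    r0,r1,c0,c1=b2;a=cv2.resize(s["frame"][r0:r1,c0:c1,::-1],(700,int(700*(r1-r0)/(c1-c0))),interpolation=cv2.INTER_CUBIC)
    cv2.imwrite(f"pics/{n}_tu.png",a[:590])
```

```text
(no output)
```

View pics/scene_pl.png

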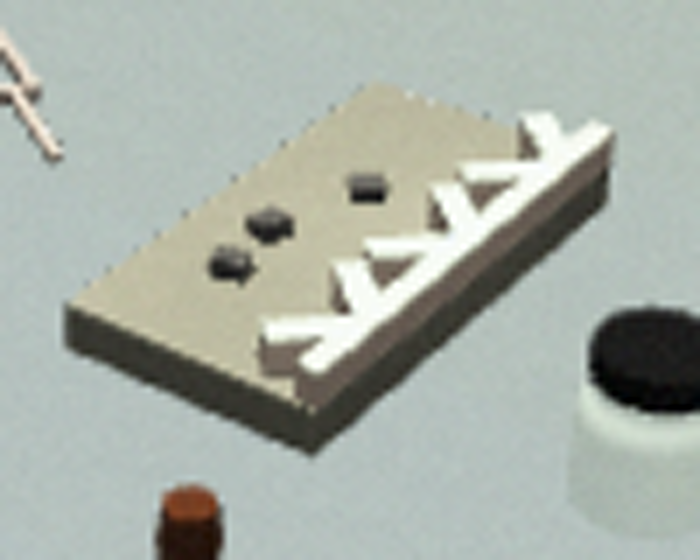

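View pics/scene_tu.png

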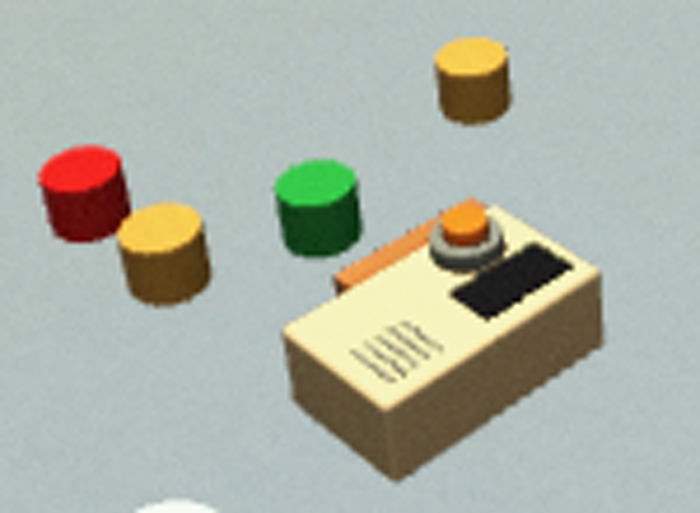

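View pics/side_tu.png

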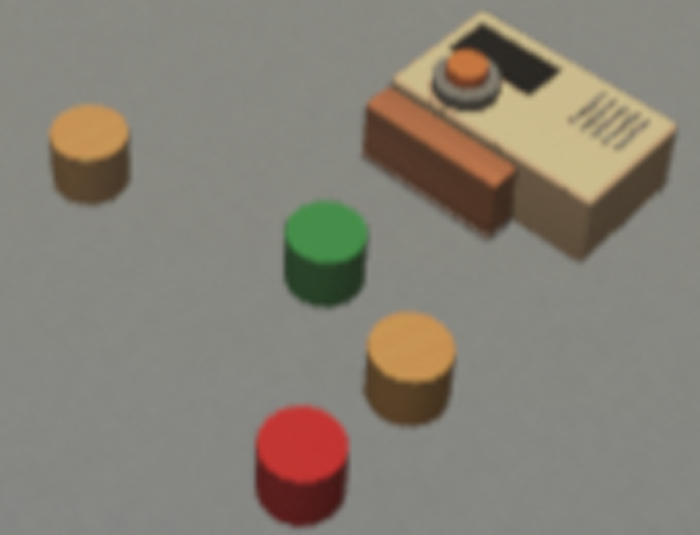

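View pics/side_pl.png

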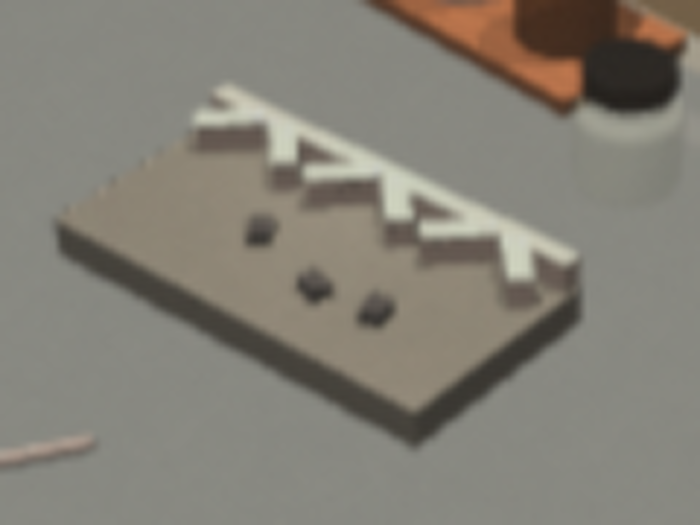

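Run:
```python
from h import *
s=r.snapshot("wrist");p,R=tool()
c=-s["R"].T@s["t"];print("cam in tool",R.T@(c-p),"axis fwd",R.T@s["R"][2],"right",R.T@s["R"][0])
print(rel([0.48,0.13,0.36]))
```

```text
cam in tool [ 0.0007 -0.1387  0.0799] axis fwd [-0.0009  0.9514 -0.3079] right [1.     0.001  0.0003]
[-304.1772 -113.2867 -379.9524]
```

```bash
python3 -m inch '-304 -113 -380 -25;-304 -113 -380 -25;-304 -113 -380 -25;-304 -113 -380 -25;-304 -113 -380 -25;-304 -113 -380 -25;-304 -113 -380 -25;-304 -113 -380 -25;-304 -113 -380 -25;-304 -113 -380 -25'; python3 -m inch '0 0 0 0'
python3 - <<'E'
from h import *
print(tool())
s=r.snapshot("wrist");save(s,"w1.png")
E
```

```text
clock: 2.9
tool_pos: [0.4807, 0.1281, 0.3605]
eef_rot: [0.5, 0.5, -0.5, -0.5]
contact_force: [0.6, -0.1, -0.5]
opening: 0.998
clock: 3.0
tool_pos: [0.4839, 0.1223, 0.3608]
eef_rot: [0.505, 0.497, -0.496, -0.502]
contact_force: [-0.1, -0.0, -0.3]
opening: 1.002
(array([0.4839, 0.1223, 0.3608]), array([[ 0.0141,  0.0041, -0.9999],
       [ 0.9999, -0.0036,  0.0141],
       [-0.0036, -1.    , -0.0042]]))
```

View pics/w1.png

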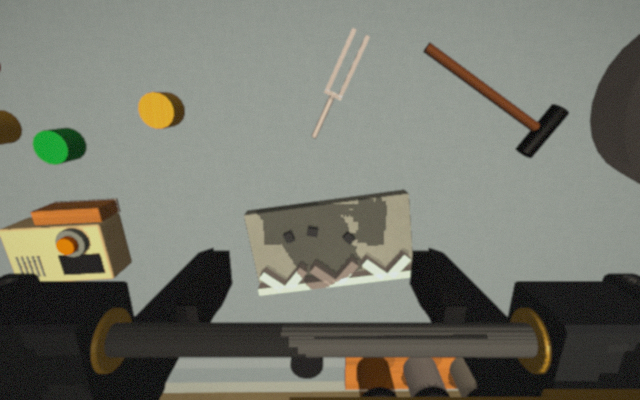

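Run:
```python
from h import *
s=r.snapshot("wrist")
for n,z in [("plate",0),("seat0",.025),("tuner",0),("start_top",.062),("scraper",0),("bar1",0),("chip1",.025),("hammer",0),("fork",0)]:
    for d in r.tip_of("wrist",n)[:5]:
        if d["p"]>.2: print(n,round(d["p"],2),np.round(d["centre"],1),onz(s,d["centre"],z))
for p in [(213,247),(191,407)]: print(onz(s,p,.025))
save(s,"w1c.png",(180,300,230,430),3.8)
save(s,"w1t.png",(80,290,0,200),2.8)
```

```text
plate 0.65 [231.7 324.6] [0.6123 0.1315 0.    ]
seat0 0.77 [259.3 332.4] [0.649  0.1434 0.025 ]
seat0 0.74 [259.7 275.9] [0.649  0.0541 0.025 ]
seat0 0.59 [246.3 379.3] [0.627  0.2164 0.025 ]
tuner 0.89 [239.7  77.8] [ 0.6234 -0.2714  0.    ]
start_top 0.89 [250.5  59.3] [ 0.6126 -0.2525  0.062 ]
start_top 0.27 [259.3 327.9] [0.6297 0.1356 0.062 ]
scraper 0.56 [207.6  84.7] [ 0.5682 -0.2475  0.    ]
bar1 0.9 [144.5  70.1] [ 0.4691 -0.2467  0.    ]
bar1 0.7 [241.6  76.2] [ 0.6267 -0.2748  0.    ]
bar1 0.63 [122.8   3. ] [ 0.4368 -0.3372  0.    ]
bar1 0.59 [109.4 165.1] [ 0.42   -0.0974  0.    ]
chip1 0.69 [237.9 283.5] [0.6117 0.0677 0.025 ]
chip1 0.52 [232.1 307.5] [0.6023 0.105  0.025 ]
chip1 0.47 [237.7 345.2] [0.6121 0.1631 0.025 ]
hammer 0.57 [115.7 504.8] [ 0.4329  0.3929 -0.    ]
hammer 0.44 [234.8 343.1] [0.618  0.1614 0.    ]
fork 0.61 [100.2 326.5] [0.4093 0.1352 0.    ]
fork 0.33 [206.6  83.9] [ 0.5666 -0.2484  0.    ]
[0.5704 0.0145 0.025 ]
[0.5378 0.2531 0.025 ]
```

View pics/w1c.png

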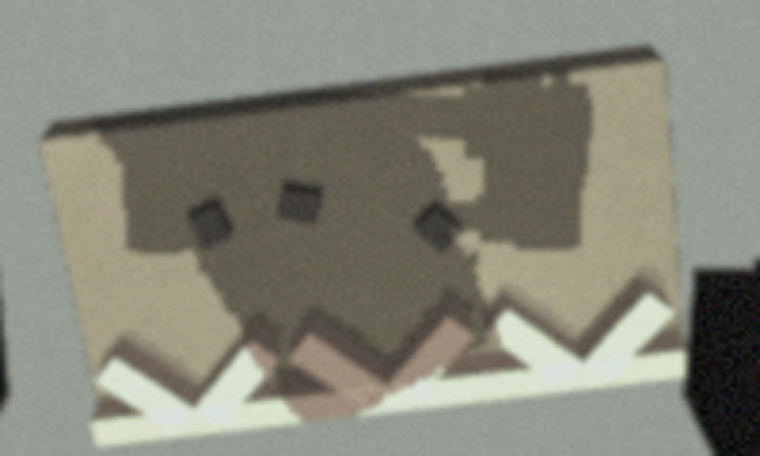

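View pics/w1t.png

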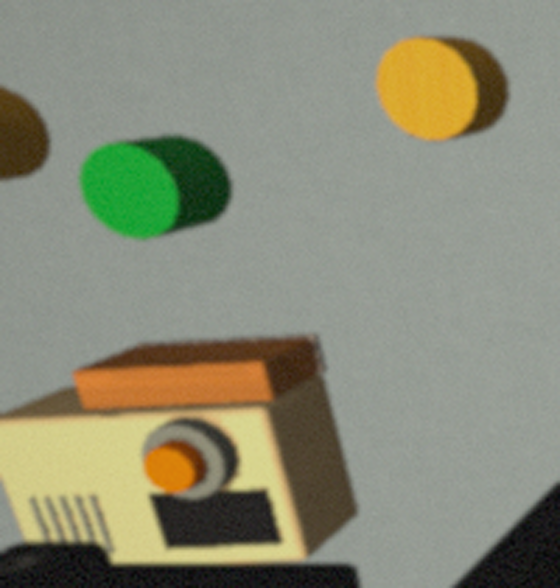

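```bash
cat >> h.py <<'E'
from scipy.optimize import least_squares
def fitpose(obs,x0):
    # obs: list of (snap, local pt mm, (row,col))
    def f(v):
        c,s_=np.cos(v[2]),np.sin(v[2]); e=[]
        for s,L,rc in obs:
            X=[v[0]+(c*L[0]-s_*L[1])/1e3, v[1]+(s_*L[0]+c*L[1])/1e3, L[2]/1e3]
            e+=list(np.array(proj(s,X))-rc)
        return np.array(e)
    o=least_squares(f,x0,loss="soft_l1"); return o.x,f(o.x).reshape(-1,2)
E
python3 - <<'E'
from h import *
W=r.snapshot("wrist");A=r.snapshot("scene");B=r.snapshot("side")
w=lambda x,y:(180+y/3.8-.5,230+x/3.8-.5)
a=lambda x,y:(170+y/7-.5,320+x/7-.5)
b=lambda x,y:(140+y/5.833-.5,240+x/5.833-.5)
FL,FR=(-60,-125,25),(-60,125,25)
o=[(W,FL,w(42,138)),(W,FR,w(663,60)),(W,(70,125,43),w(685,378)),(W,(70,-125,43),w(95,445))]
oa=[(A,FL,a(68,305)),(A,FR,a(375,85)),(A,(70,-125,25),a(312,410)),(A,(70,125,43),a(612,130))]
ob=[(B,FR,b(58,222)),(B,FL,b(415,412)),(B,(70,-125,25),b(578,288))]
for q in (o,oa,ob,o+oa+ob): 
    v,e=fitpose(q,[.62,.135,-.1]); print(v,e.round(1).tolist())
E
```

```text
[0.6163 0.1397 0.1309] [[0.1, -1.6], [0.2, 1.0], [-0.2, 2.4], [0.1, -1.4]]
[0.6191 0.1341 0.1278] [[-0.2, -0.9], [-0.7, -0.1], [0.5, 0.4], [0.0, 0.5]]
[0.6197 0.1334 0.1239] [[-0.5, -0.9], [0.3, -0.0], [-0.1, 0.9]]
[0.6167 0.1376 0.1302] [[0.4, -2.9], [0.5, -0.4], [0.1, 1.0], [0.3, -2.7], [-0.9, -0.5], [-1.3, -0.1], [-0.4, 0.7], [-0.7, 0.5], [-0.6, -2.6], [0.0, -1.5], [-0.5, -0.8]]
```

```bash
python3 -m inch '-375 80 0 0;-375 80 0 0;-375 80 0 0;-375 80 0 0;-375 80 0 0;-375 80 0 0;-375 80 0 0;-375 80 0 0;-375 80 0 0;-375 80 0 0' -1; python3 -m inch '0 0 0 0;0 0 0 0;0 0 0 0'
python3 - <<'E'
from h import *
print(tool())
s=r.snapshot("wrist");save(s,"w2.png")
for n,z in [("tuner",0),("start_top",.062),("scraper",0),("bar1",0)]:
    for d in r.tip_of("wrist",n)[:5]:
        if d["p"]>.2: print(n,round(d["p"],2),np.round(d["centre"],1),onz(s,d["centre"],z))
E
```

```text
clock: 4.7
tool_pos: [0.4798, -0.2452, 0.2794]
eef_rot: [-0.5, -0.5, 0.499, 0.501]
contact_force: [-0.3, 0.1, -0.4]
opening: 0.113
clock: 5.0
tool_pos: [0.4804, -0.2436, 0.2801]
eef_rot: [0.5, 0.501, -0.5, -0.499]
contact_force: [0.5, -0.5, 0.3]
opening: 0.007
(array([ 0.4804, -0.2436,  0.2801]), array([[-0.0019,  0.0006, -1.    ],
       [ 1.    ,  0.0001, -0.0019],
       [ 0.0001, -1.    , -0.0006]]))
tuner 0.66 [262.7 298.8] [ 0.6235 -0.2736  0.    ]
start_top 0.67 [290.1 540.7] [0.6272 0.0268 0.062 ]
scraper 0.94 [224.1 316.3] [ 0.5655 -0.249  -0.    ]
bar1 0.8 [ 54.9 232.2] [ 0.3565 -0.3456  0.    ]
bar1 0.7 [154.  316.5] [ 0.4709 -0.2485  0.    ]
bar1 0.69 [112.  439.6] [ 0.4195 -0.0994  0.    ]
bar1 0.59 [132.3 242.4] [ 0.4442 -0.3399  0.    ]
```

View pics/w2.png

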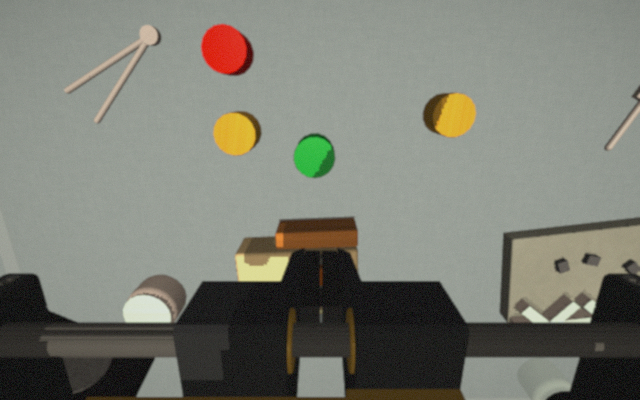

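```bash
python3 -m inch '0 0 -140 0;0 0 -140 0;0 0 -140 0;0 0 -140 0;0 0 -140 0;0 0 -140 0;0 0 -140 0'
python3 - <<'E'
from h import *
print(tool()[0])
s=r.snapshot("wrist");save(s,"w3.png")
for n,z in [("tuner",0),("start_top",.062),("scraper",0),("bar1",0)]:
    for d in r.tip_of("wrist",n)[:5]:
        if d["p"]>.2: print(n,round(d["p"],2),np.round(d["centre"],1),onz(s,d["centre"],z))
save(s,"w3c.png",(30,240,210,390),2.8)
E
```

```text
clock: 5.95
tool_pos: [0.6185, -0.2457, 0.28]
eef_rot: [-0.5, -0.499, 0.5, 0.501]
contact_force: [-1.1, 0.3, 0.5]
opening: -0.0
[ 0.6185 -0.2457  0.28  ]
tuner 0.64 [165.  298.4] [ 0.6225 -0.2738  0.    ]
start_top 0.68 [157.2 324.2] [ 0.6017 -0.2416  0.062 ]
scraper 0.81 [120.4 321.3] [ 0.5674 -0.2447  0.    ]
bar1 0.8 [ 32.7 316. ] [ 0.4708 -0.2506  0.    ]
bar1 0.78 [  3.1 236.2] [ 0.4412 -0.3387  0.    ]
```

View pics/w3c.png

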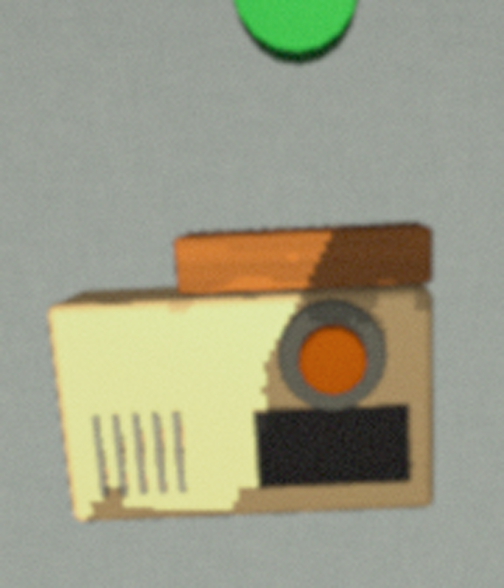

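Run:
```python
from h import *
W=r.snapshot("wrist")
w=lambda x,y:(30+y/2.8-.5,210+x/2.8-.5)
o=[(W,(-45,-75,55),w(50,310)),(W,(-45,75,55),w(430,290)),(W,(45,-75,55),w(80,520)),(W,(45,75,55),w(431,503))]
v,e=fitpose(o,[.62,-.27,0]);print(v,e.round(1).tolist())
o=[(W,(-11,-50,48),w(175,240)),(W,(-11,50,48),w(430,230)),(W,(11,-50,48),w(180,293)),(W,(11,50,48),w(431,286))]
v2,e=fitpose(o,[.57,-.25,0]);print(v2,e.round(1).tolist())
c,s=np.cos(v[2]),np.sin(v[2]); d=v2[:2]-v[:2]; print("scraper in tuner",c*d[0]+s*d[1],-s*d[0]+c*d[1])
```

```text
[ 0.6258 -0.2703  0.0546] [[-0.7, -2.0], [-1.3, 1.4], [2.5, -1.6], [1.9, 2.2]]
[ 0.5685 -0.2477  0.0338] [[-0.7, -0.8], [-0.4, 1.2], [1.1, -1.0], [0.4, 0.7]]
scraper in tuner -0.05596571208213911 0.025688962793538626
```

```bash
python3 -m inch '-92 120 49 -2.6;-92 120 49 -2.6;-92 120 49 -2.6;-92 120 49 -2.6;-92 120 49 -2.6;-92 120 49 -2.6'
python3 - <<'E'
from h import *
p,R=tool();print(p,np.degrees(np.arctan2(R[1,0],R[0,0])))
W=r.snapshot("wrist");S=r.snapshot("side");C=r.snapshot("scene")
b=r.tip_of("side","start_top");c=r.tip_of("scene","start_top")
for d in b[:2]:
  for e in c[:2]: print(d["p"],e["p"],d["centre"],e["centre"],tri(S,d["centre"],C,e["centre"]))
save(W,"w4.png")
save(S,"s4.png",(200,300,330,470),5); save(C,"c4.png",(180,310,190,340),5)
E
```

```text
clock: 6.85
tool_pos: [0.5729, -0.3354, 0.1611]
eef_rot: [0.489, 0.512, -0.51, -0.488]
contact_force: [0.4, 0.4, 0.8]
opening: 0.007
[ 0.5729 -0.3354  0.1611] 92.66391480858233
0.51 0.64 [237.4, 382.8] [257.4, 259.0] (array([ 0.6059, -0.2555,  0.0493]), np.float64(0.05177532456787959))
0.51 0.61 [237.4, 382.8] [238.2, 268.2] (array([ 0.5988, -0.2389,  0.0716]), np.float64(0.0005408733092690834))
0.44 0.64 [176.2, 288.2] [257.4, 259.0] (array([ 0.5223, -0.1265,  0.085 ]), np.float64(0.3163834001040251))
0.44 0.61 [176.2, 288.2] [238.2, 268.2] (array([ 0.5138, -0.0999,  0.0978]), np.float64(0.25786775071410806))
```

View pics/w4.png

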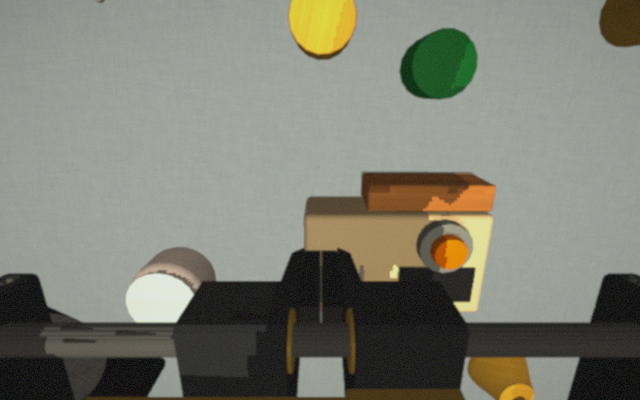

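View pics/s4.png

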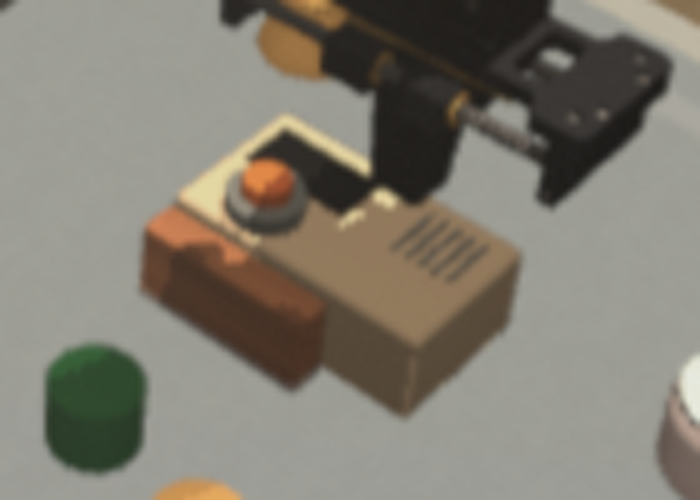

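View pics/c4.png

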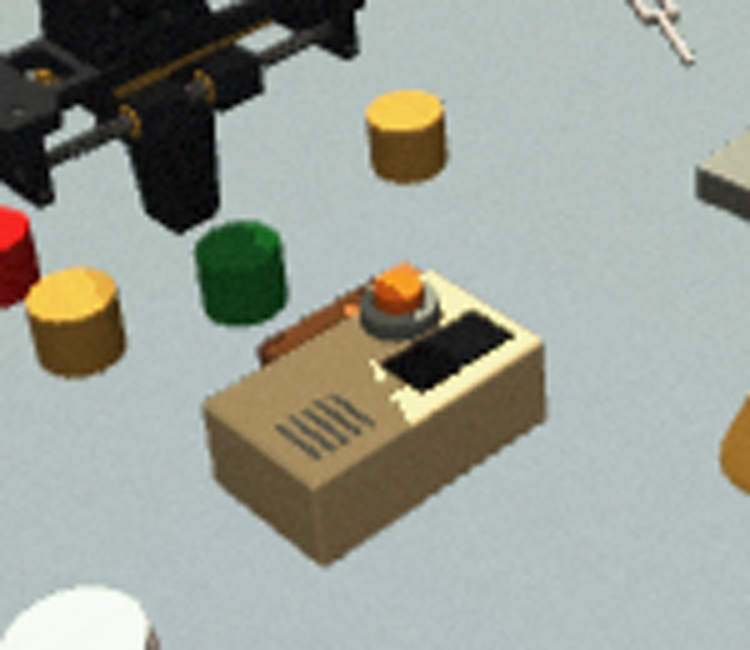

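```bash
python3 -m inch '0 0 0 0;0 0 0 0;0 0 0 0'
python3 - <<'E'
from h import *
for i in range(4):
    p,R=tool();print(p,np.degrees(np.arctan2(R[1,0],R[0,0])));S=r.snapshot("side")
W=r.snapshot("wrist");save(W,"w4c.png",(150,330,290,510),3.4)
E
```

```text
clock: 7.4
tool_pos: [0.571, -0.3368, 0.1598]
eef_rot: [0.489, 0.511, -0.511, -0.489]
contact_force: [0.4, 0.5, -1.1]
opening: 0.002
[ 0.571  -0.3368  0.1598] 92.58116458991317
[ 0.5709 -0.3369  0.1598] 92.5750584816511
[ 0.5709 -0.3369  0.1597] 92.57447793146052
[ 0.5709 -0.3369  0.1596] 92.56982219192605
```

View pics/w4c.png

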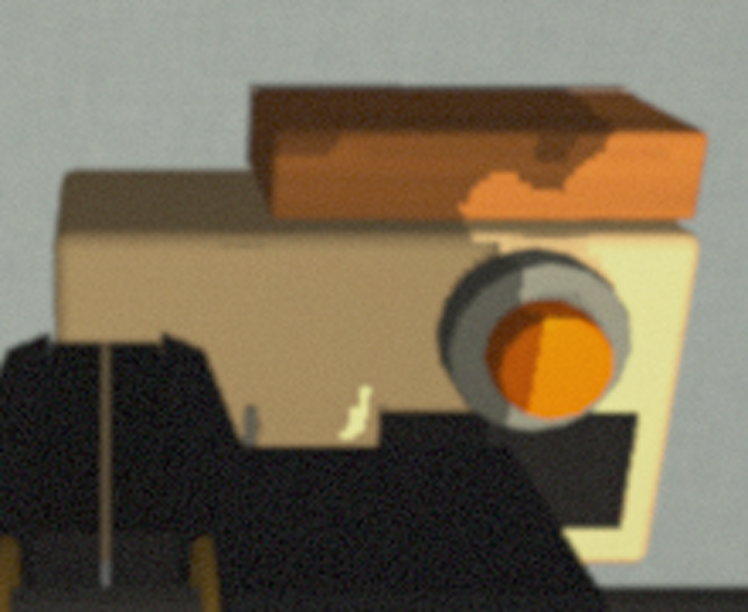

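Run:
```python
from h import *
W=r.snapshot("wrist")
w=lambda x,y:(150+y/3.4-.5,290+x/3.4-.5)
o=[(W,(-11,-50,48),w(275,133)),(W,(-11,50,48),w(706,132)),(W,(11,-50,48),w(273,219)),(W,(11,50,48),w(697,218)),(W,(-11,-50,0),w(250,88)),(W,(-11,50,0),w(625,88))]
v2,e=fitpose(o,[.57,-.25,0]);print(v2,e.round(1).tolist())
o=[(W,(-45,-75,55),w(60,237)),(W,(-45,75,55),w(699,237)),(W,(45,75,55),w(645,562)),(W,(-45,-75,0),w(65,172))]
v,e=fitpose(o,[.62,-.27,0]);print(v,e.round(1).tolist())
d=v2[:2]-v[:2];c,s=np.cos(v[2]),np.sin(v[2]);print(c*d[0]+s*d[1],-s*d[0]+c*d[1])
p,R=tool()
c,s=np.cos(.045),np.sin(.045)
print("tool in scraper frame", c*(p[0]-v2[0])+s*(p[1]-v2[1]),-s*(p[0]-v2[0])+c*(p[1]-v2[1]))
```

```text
[ 0.5668 -0.2479  0.0474] [[-0.1, -0.0], [-0.1, 2.1], [1.2, -0.6], [1.3, 0.2], [-0.8, -0.1], [-1.0, -0.8]]
[ 0.6249 -0.2715  0.0472] [[0.3, -2.7], [-0.0, 2.2], [2.4, 1.3], [-1.4, -1.4]]
-0.05699411038488446 0.026319603002549957
tool in scraper frame 5.7922910540817406e-05 -0.08910803290276156
```

```bash
python3 -m inch '0 50 1.5 0;0 90 1.5 0;0 126 1.5 0;0 126 1.5 0;0 126 1.5 0;0 126 1.5 0'; python3 -m inch '10 0 0 0;15 0 0 0;20 0 0 0;25 0 0 0;30 0 0 0;35 0 0 0;40 0 0 0;45 0 0 0;50 0 0 0;50 0 0 0';python3 - <<'E'
from h import *
print(tool()[0])
W=r.snapshot("wrist");save(W,"w5.png")
W=r.snapshot("side");save(W,"s5.png",(200,300,330,470),5)
E
```

```text
clock: 8.3
tool_pos: [0.5711, -0.3377, 0.036]
eef_rot: [0.49, 0.512, -0.511, -0.487]
contact_force: [0.9, -0.3, 0.0]
opening: 0.007
clock: 9.3
tool_pos: [0.5671, -0.2853, 0.0335]
eef_rot: [0.488, 0.512, -0.511, -0.489]
contact_force: [0.6, 0.3, -0.5]
opening: 0.006
[ 0.5671 -0.2853  0.0335]
```

View pics/w5.png

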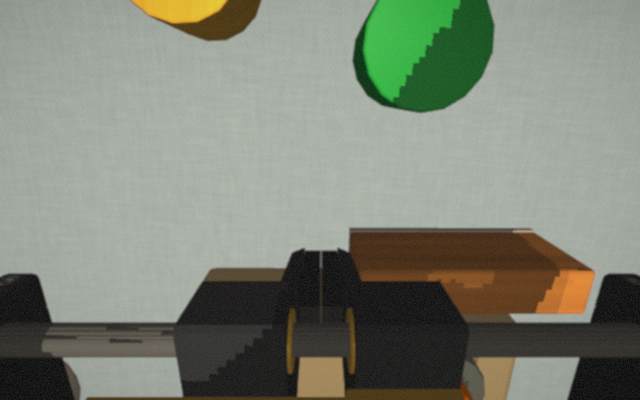

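View pics/s5.png

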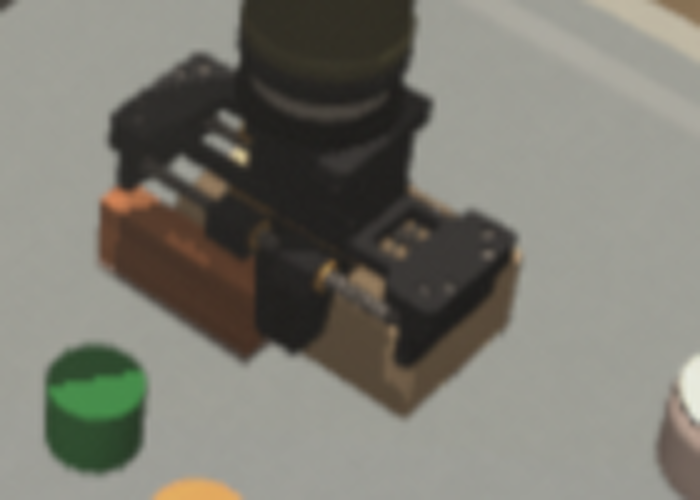

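Pushing works: the scraper slides along the face. Continue 82 mm.

```bash
python3 -m inch '8 0 0 0;16 0 0 0;24 0 0 0;32 0 0 0;40 0 0 0;48 0 0 0;56 0 0 0;64 0 0 0;72 0 0 0;80 0 0 0'; python3 -m inch '3 0 0 0;-10 0 0 0;-30 0 0 0;-30 -60 0 0;-30 -110 0 0;-30 -160 0 0;-30 -160 0 0;-30 -160 0 0;-30 -160 0 0' ;python3 - <<'E'
from h import *
print(tool()[0])
W=r.snapshot("wrist");save(W,"w6.png")
E
```

```text
clock: 10.4
tool_pos: [0.5635, -0.2064, 0.0337]
eef_rot: [0.489, 0.511, -0.511, -0.489]
contact_force: [-0.6, -0.2, -0.1]
opening: 0.003
clock: 11.3
tool_pos: [0.5638, -0.2378, 0.1925]
eef_rot: [-0.488, -0.51, 0.511, 0.49]
contact_force: [-0.4, -0.5, -0.7]
opening: 0.005
[ 0.5638 -0.2378  0.1925]
```

View pics/w6.png

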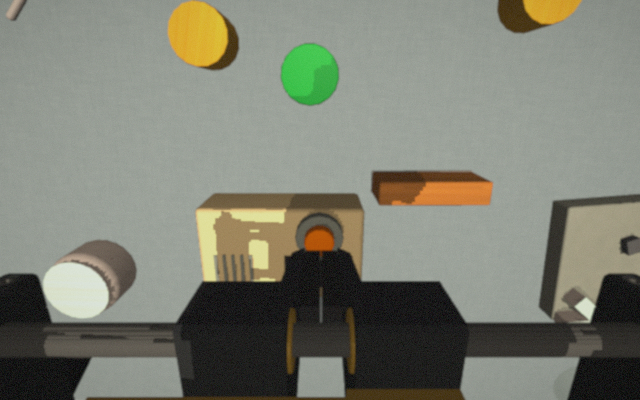

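Run:
```python
from h import *
print(tool()[0])
W=r.snapshot("wrist");save(W,"w7.png",(150,220,350,510),4.5)
```

```text
[ 0.5635 -0.2375  0.1918]
```

View pics/w7.png

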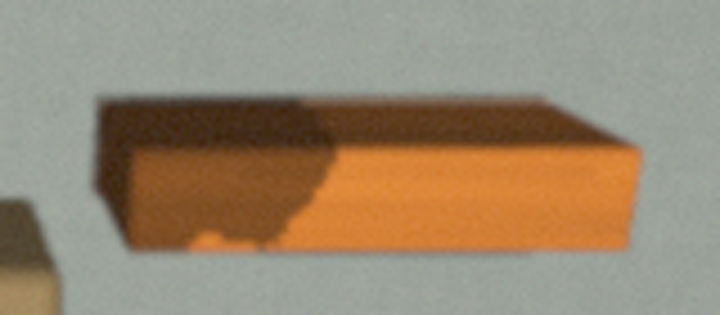

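Run:
```python
from h import *
W=r.snapshot("wrist")
w=lambda x,y:(150+y/4.5-.5,350+x/4.5-.5)
o=[(W,(-11,-50,48),w(132,149)),(W,(-11,50,48),w(641,149)),(W,(11,-50,48),w(131,251)),(W,(11,50,48),w(630,250)),(W,(-11,-50,0),w(98,100)),(W,(-11,50,0),w(543,97)),(W,(11,-50,0),w(97,190))]
v2,e=fitpose(o,[.57,-.14,0]);print(v2,e.round(1).tolist())
p,R=tool();print(p,rel([v2[0],v2[1],.15]))
```

```text
[ 0.5616 -0.1357  0.0471] [[-0.2, 0.1], [-0.4, 1.8], [1.2, -0.9], [1.2, 0.4], [-0.9, -0.3], [-0.4, 0.1], [0.2, -1.0]]
[ 0.5636 -0.237   0.1916] [101.1823  41.7407  -2.6867]
```

```bash
python3 -m inch '101 42 -2 90;101 42 -2 90;101 42 -2 90;101 42 -2 90;101 42 -2 90;101 42 -2 90;101 42 -2 90;101 42 -2 90;101 42 -2 90;101 42 -2 90' 0.3 20;python3 -m inch '0 0 0 0;0 0 0 0;0 0 0 0;0 0 0 0'
python3 - <<'E'
from h import *
p,R=tool();print(p,np.degrees(np.arctan2(R[1,0],R[0,0])),r.get_state()["q"]); print(rel([.5616,-.1357,.025]))
W=r.snapshot("wrist");save(W,"w8.png")
E
```

```text
clock: 12.45
tool_pos: [0.5616, -0.1358, 0.1503]
eef_rot: [-0.706, -0.038, 0.04, 0.706]
contact_force: [0.6, 0.4, 0.1]
opening: 0.651
clock: 12.85
tool_pos: [0.5622, -0.1361, 0.1515]
eef_rot: [-0.706, -0.041, 0.041, 0.706]
contact_force: [-0.1, 0.0, 0.7]
opening: 0.649
[ 0.5622 -0.1361  0.1515] 6.709625456211017 [ 0.0508  0.7666  0.1857  1.8067 -0.2328  0.5899  0.497 ]
[ -0.5401 126.4795   0.468 ]
```

View pics/w8.png

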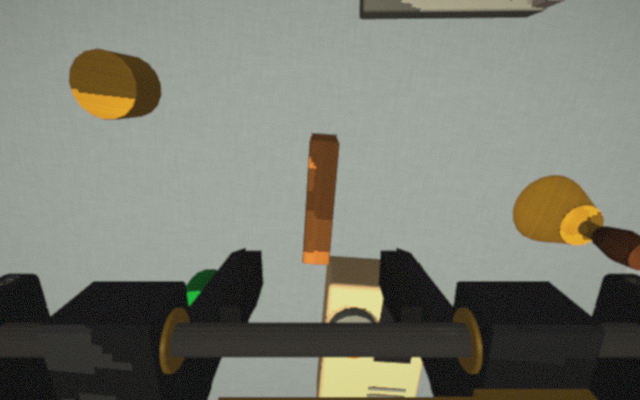

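```bash
python3 -m inch '0 40 0 4;0 80 0 4;0 126 0 4;0 126 0 4;0 126 0 4;0 126 0 4'
python3 - <<'E'
from h import *
p,R=tool();print(p,np.degrees(np.arctan2(R[1,0],R[0,0])))
W=r.snapshot("wrist");save(W,"w9.png")
E
```

```text
clock: 13.5
tool_pos: [0.564, -0.1367, 0.0282]
eef_rot: [0.707, 0.018, -0.015, -0.707]
contact_force: [-0.4, 0.0, 0.2]
opening: 0.654
[ 0.564  -0.1367  0.0282] 2.62786034189598
```

View pics/w9.png

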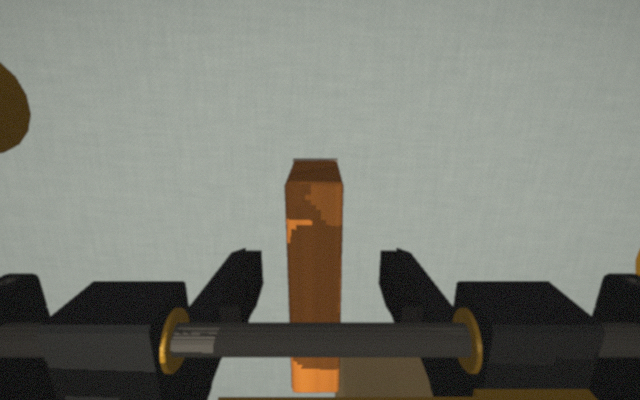

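Centred between the fingers. Close and lift.

```bash
python3 -m inch '0 1 0 0;0 1 0 0;0 1 0 0;0 1 0 0;0 1 0 0;0 1 0 0;0 1 0 0;0 1 0 0' -1 25;python3 -m inch '0 0 0 0;0 -20 0 0;0 -50 0 0;0 -90 0 0;0 -90 0 0;0 -90 0 0;0 -90 0 0'
python3 - <<'E'
from h import *
p,R=tool();print(p,np.degrees(np.arctan2(R[1,0],R[0,0])))
W=r.snapshot("wrist");save(W,"w10.png")
W=r.snapshot("side");save(W,"s10.png",(150,300,250,450),3.5)
E
```

```text
clock: 14.35
tool_pos: [0.5623, -0.1361, 0.0249]
eef_rot: [-0.707, -0.016, 0.016, 0.707]
contact_force: [-1.2, 1.4, 4.4]
opening: 0.252
clock: 15.05
tool_pos: [0.5615, -0.1357, 0.1134]
eef_rot: [-0.707, -0.016, 0.017, 0.707]
contact_force: [0.1, 0.6, -1.5]
opening: 0.248
[ 0.5615 -0.1357  0.1134] 2.643748434030609
```

View pics/w10.png

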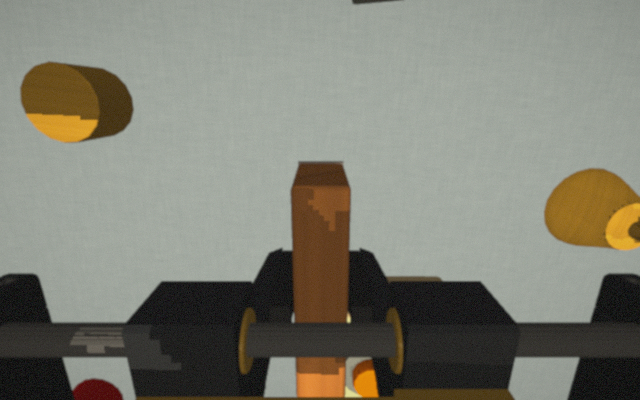

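View pics/s10.png

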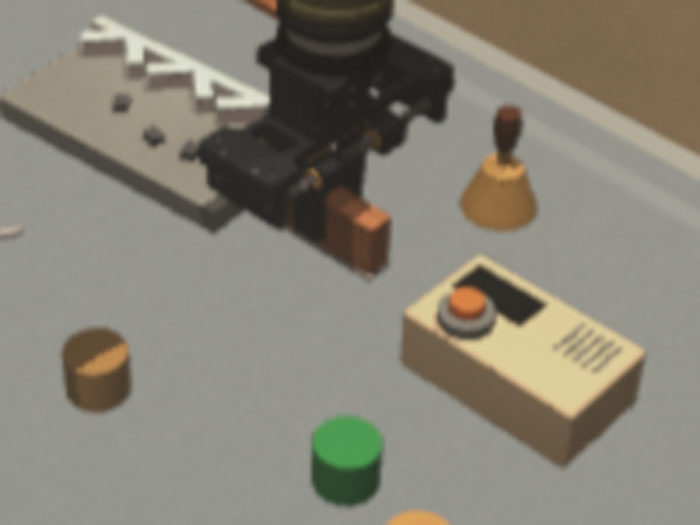

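```bash
python3 -m inch '0 -45 0 0;33 -45 336 -94.8;33 -45 336 -94.8;33 -45 336 -94.8;33 -45 336 -94.8;33 -45 336 -94.8;33 -45 336 -94.8;33 -45 336 -94.8;33 -45 336 -94.8;33 -45 336 -94.8';python3 -m inch '0 0 0 0;0 0 0 0;0 0 0 0;0 0 0 0;0 0 0 0'
python3 - <<'E'
from h import *
p,R=tool();print(p,np.degrees(np.arctan2(R[1,0],R[0,0])),r.get_state()["q"])
W=r.snapshot("wrist");save(W,"w11.png")
W=r.snapshot("side");save(W,"s11.png",(100,250,200,400),3.5)
for n,z in [("seat0",.025),("chip1",.025)]:
  for c in("wrist","side","scene"):
    s=r.snapshot(c)
    for d in r.tip_of(c,n)[:5]:
        if d["p"]>.2: print(n,c,round(d["p"],2),np.round(d["centre"],1),onz(s,d["centre"],z))
E
```

```text
clock: 16.15
tool_pos: [0.5788, 0.2032, 0.1582]
eef_rot: [-0.539, -0.456, 0.458, 0.54]
contact_force: [-1.2, -1.1, -1.4]
opening: 0.249
clock: 16.65
tool_pos: [0.5799, 0.201, 0.1597]
eef_rot: [0.542, 0.454, -0.454, -0.542]
contact_force: [0.1, -0.5, -1.0]
opening: 0.247
[0.5799 0.201  0.1597] 79.92352763858415 [-0.3626  0.7808 -0.0825  1.6832  0.0923  0.6814  0.9019]
seat0 wrist 0.97 [293.9 182.9] [0.6544 0.0563 0.025 ]
seat0 wrist 0.92 [272.8 265.9] [0.6461 0.1385 0.025 ]
seat0 wrist 0.64 [248.6 348.7] [0.6351 0.2175 0.025 ]
seat0 wrist 0.26 [233.1 258. ] [0.6061 0.1405 0.025 ]
seat0 side 0.74 [169.  276.8] [0.6343 0.2246 0.025 ]
seat0 side 0.72 [189.5 320.3] [0.6611 0.0543 0.025 ]
seat0 side 0.62 [181.8 298. ] [0.6383 0.1282 0.025 ]
seat0 scene 0.85 [192.7 387.7] [0.6281 0.2237 0.025 ]
seat0 scene 0.79 [201. 375.] [0.6315 0.1547 0.025 ]
seat0 scene 0.71 [214.9 358.2] [0.6461 0.0582 0.025 ]
chip1 wrist 0.75 [236.3 281.9] [0.6128 0.1608 0.025 ]
chip1 wrist 0.68 [250.7 182.8] [0.6111 0.0697 0.025 ]
chip1 wrist 0.59 [231.4 220.2] [0.5988 0.1079 0.025 ]
chip1 side 0.6 [181.2 193.9] [0.4119 0.3454 0.025 ]
chip1 side 0.5 [179.1 289. ] [0.6275 0.1574 0.025 ]
chip1 scene 0.53 [204.2 359.3] [0.609  0.1053 0.025 ]
chip1 scene 0.48 [199.6 373.7] [0.6232 0.1582 0.025 ]
chip1 scene 0.44 [274.6 345.5] [ 0.7964 -0.1586  0.025 ]
chip1 scene 0.39 [204.4 352.3] [0.5944 0.089  0.025 ]
```

View pics/w11.png

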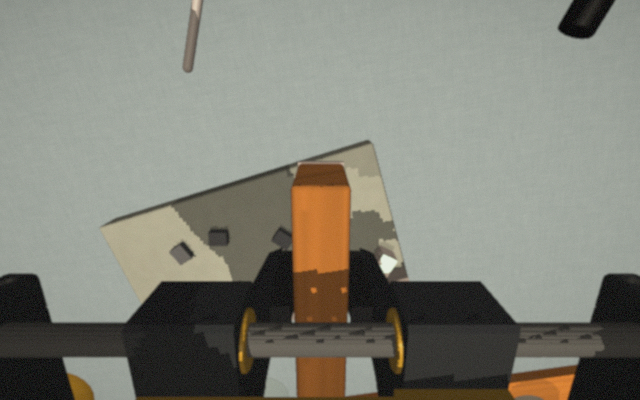

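View pics/s11.png

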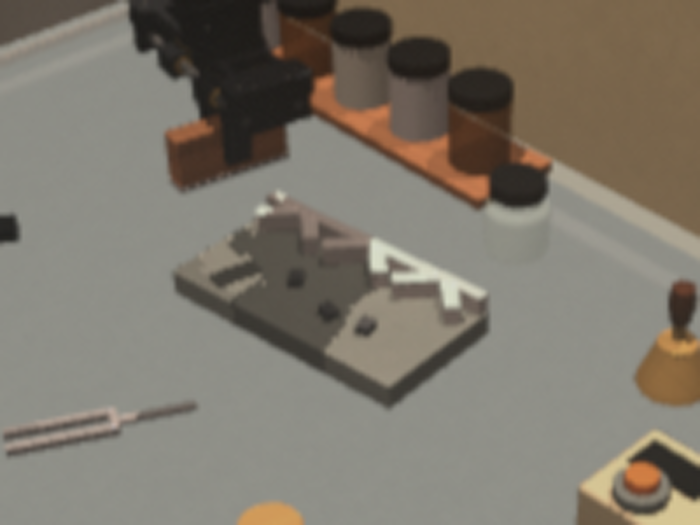

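```bash
python3 -m inch '0 0 0 -17.4;0 0 0 -17.4;0 0 0 -17.4;0 0 0 -17.4;0 0 0 -17.4'
python3 - <<'E'
from h import *
p,R=tool();print(p,np.degrees(np.arctan2(R[1,0],R[0,0])))
s=W=r.snapshot("wrist");save(W,"w12.png")
for d in r.tip_of("wrist","seat0")[:5]:
        if d["p"]>.2: print(round(d["p"],2),np.round(d["centre"],1),onz(s,d["centre"],.025))
E
```

```text
clock: 17.85
tool_pos: [0.5799, 0.201, 0.1597]
eef_rot: [0.467, 0.531, -0.531, -0.467]
contact_force: [0.1, -0.1, -1.4]
opening: 0.248
[0.5799 0.201  0.1597] 97.23142235379348
0.94 [254.2 150.4] [0.656  0.0556 0.025 ]
0.65 [256.5 240.1] [0.648  0.1364 0.025 ]
```

View pics/w12.png

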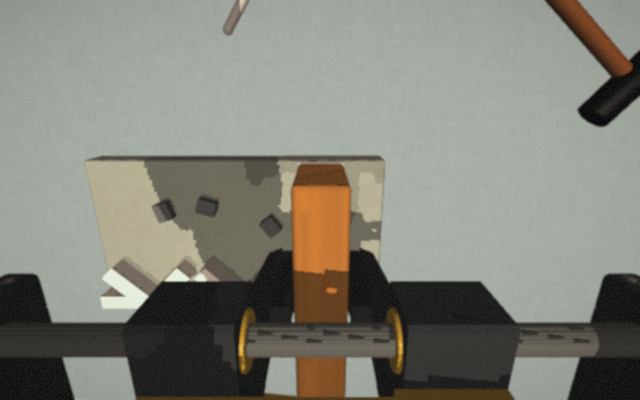

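Run:
```python
from h import *
W=r.snapshot("wrist");save(W,"w13.png",(150,320,75,395),2.5)
o=[(W,(-60,-125,25),(160,87)),(W,(-60,125,25),(160.5,383.5))]
print(fitpose(o,[.62,.135,.13]))
v=np.array([.6200,.1350,.1275])
print([onz(W,p,.025) for p in [(160,87),(160.5,383.5)]])
```

```text
(array([0.62  , 0.1353, 0.1268]), array([[ 0.2116, -2.9178],
       [ 0.0587,  2.8621]]))
[array([0.5758, 0.0062, 0.025 ]), array([0.5449, 0.2494, 0.025 ])]
```

View pics/w13.png

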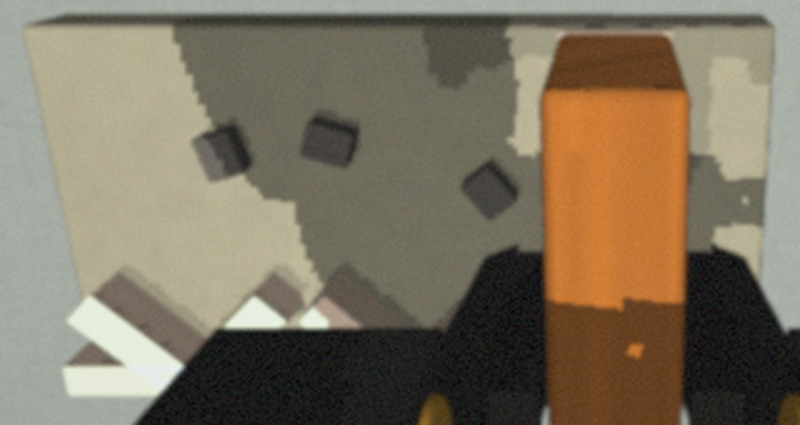

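```bash
python3 -m inch '0 45 0 0;0 85 0 0;0 100 0 0;0 105 0 0;0 107 0 0;0 107 0 0'; python3 -m inch '0 1 0 0;0 2 0 0;0 2 0 0;0 3 0 0;0 3 0 0;0 3 0 0'
python3 - <<'E'
from h import *
p,R=tool();print(p)
W=r.snapshot("wrist");save(W,"w14.png")
W=r.snapshot("side");save(W,"s14.png",(130,240,220,360),5)
E
```

```text
clock: 18.6
tool_pos: [0.581, 0.2016, 0.0541]
eef_rot: [0.467, 0.532, -0.53, -0.466]
contact_force: [-0.1, -0.3, -1.2]
opening: 0.251
clock: 19.2
tool_pos: [0.5801, 0.2011, 0.0499]
eef_rot: [0.467, 0.531, -0.531, -0.467]
contact_force: [0.1, -0.3, 0.7]
opening: 0.243
[0.5801 0.2011 0.0499]
```

View pics/w14.png

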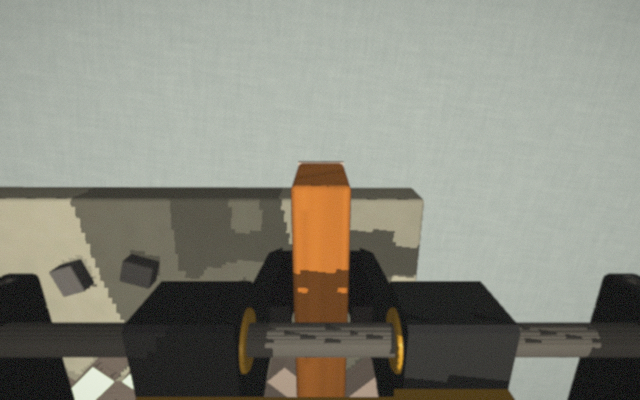

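View pics/s14.png

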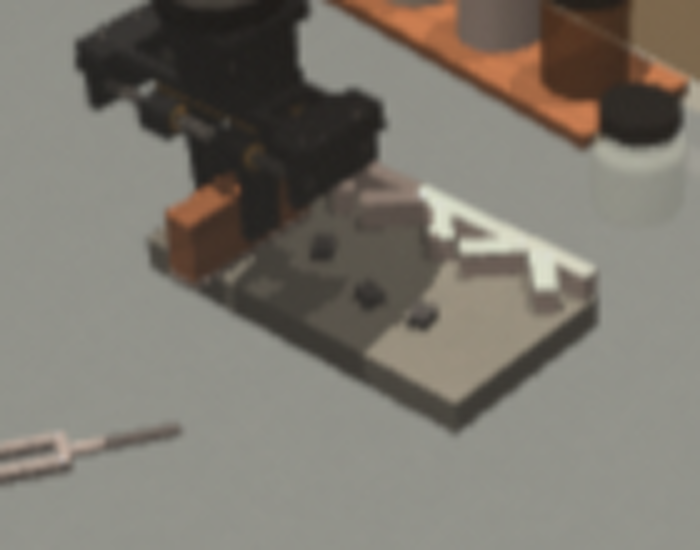

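```bash
python3 -m inch '-8 0.5 0 0;-16 0.5 0 0;-24 0.5 0 0;-32 0.5 0 0;-40 0.5 0 0;-48 0.5 0 0;-56 0.5 0 0;-64 0.5 0 0;-72 0.5 0 0;-80 0.5 0 0'; python3 -m inch '-8 0 0 0;-16 0 0 0;-24 0 0 0;-32 0 0 0;-40 0 0 0;-48 0 0 0;-56 0 0 0;-64 0 0 0;-70 0 0 0;-70 0 0 0';python3 - <<'E'
from h import *
p,R=tool();print(p)
W=r.snapshot("wrist");save(W,"w15.png")
W=r.snapshot("side");save(W,"s15.png",(130,240,220,360),5)
E
```

```text
clock: 20.3
tool_pos: [0.5908, 0.1225, 0.0499]
eef_rot: [0.467, 0.532, -0.53, -0.467]
contact_force: [-0.5, 4.1, 5.8]
opening: 0.249
clock: 21.3
tool_pos: [0.5999, 0.0516, 0.0499]
eef_rot: [0.467, 0.531, -0.53, -0.467]
contact_force: [0.5, 1.6, 5.4]
opening: 0.247
[0.5999 0.0516 0.0499]
```

View pics/w15.png

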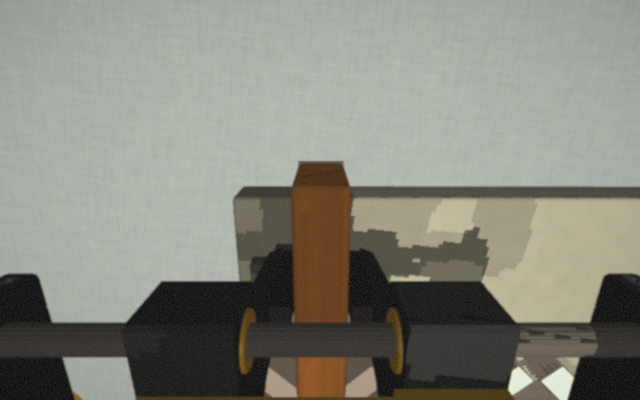

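View pics/s15.png

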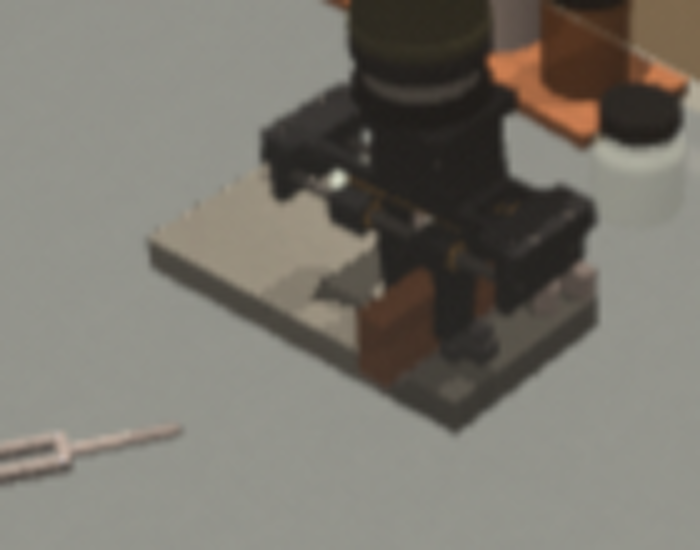

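```bash
python3 -m inch '-7 0 0 0;-14 0 0 0;-21 0 0 0;-28 0 0 0;-35 0 0 0;-42 0 0 0;-49 0 0 0;-56 0 0 0;-63 0 0 0;-68 0 0 0'; python3 -m inch '0 0 0 0;-30 -60 0 0;-30 -90 0 0;-30 -90 0 0;-30 -90 0 0'
python3 - <<'E'
from h import *
p,R=tool();print(p)
W=r.snapshot("wrist");save(W,"w16.png")
W=r.snapshot("side");save(W,"s16.png",(110,260,220,420),3.5)
W=r.snapshot("scene");save(W,"c16.png",(160,280,260,420),4.5)
E
```

```text
clock: 22.4
tool_pos: [0.607, -0.0177, 0.0487]
eef_rot: [-0.467, -0.53, 0.532, 0.467]
contact_force: [-0.0, 0.2, -1.5]
opening: 0.244
clock: 22.9
tool_pos: [0.6119, -0.0453, 0.1397]
eef_rot: [0.467, 0.531, -0.531, -0.467]
contact_force: [-0.9, 1.5, -1.8]
opening: 0.253
[ 0.6119 -0.0453  0.1397]
```

View pics/w16.png

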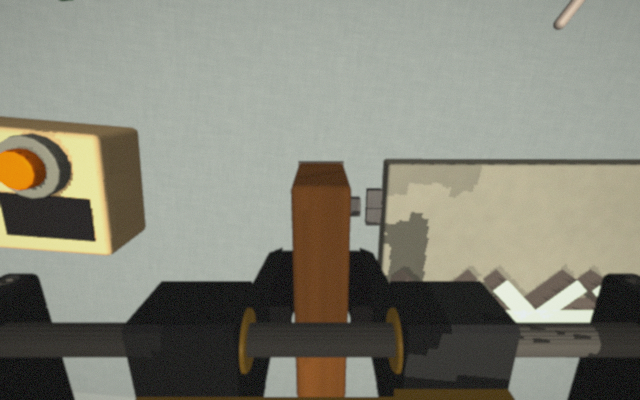

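View pics/s16.png

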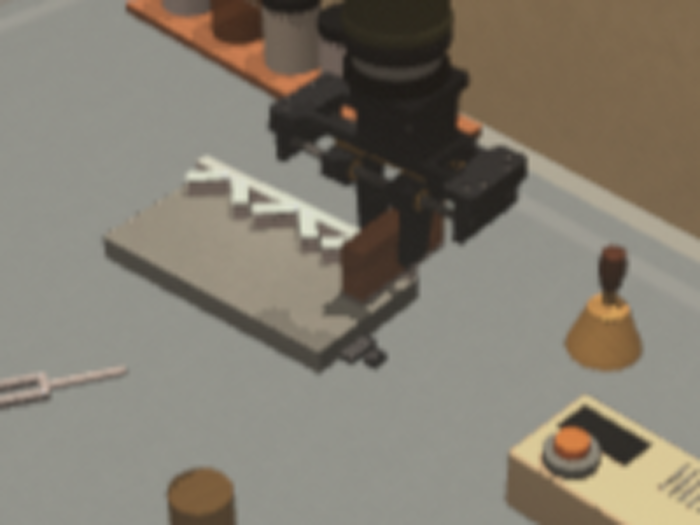

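View pics/c16.png

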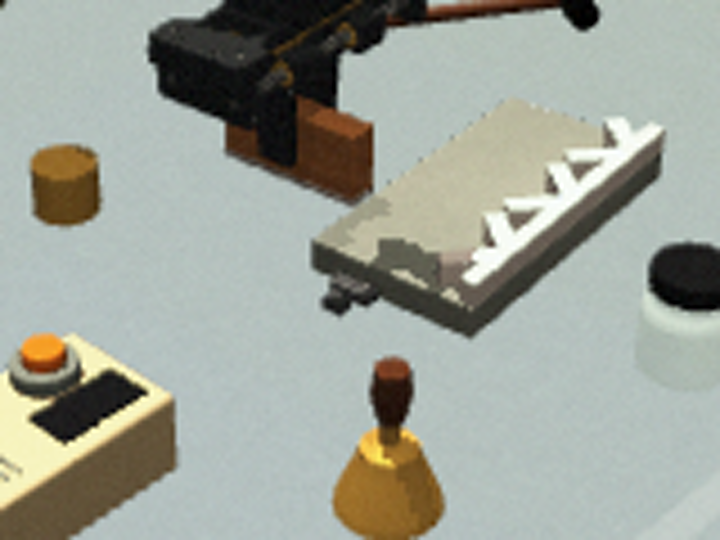

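```bash
python3 -m inch '-50 0 0 0;-52 40 0 0;-52 85 0 0;-52 105 0 0;-52 110 0 0;-52 112 0 0;-52 113 0 0;-52 113 0 0'; python3 -m inch '0 0.5 0 0;0 0.5 0 0;0 1 0 0;0 1 0 0'
python3 - <<'E'
from h import *
p,R=tool();print(p)
W=r.snapshot("side");save(W,"s17.png",(110,260,220,420),3.5)
E
```

```text
clock: 23.85
tool_pos: [0.6198, -0.0963, 0.0273]
eef_rot: [0.467, 0.532, -0.531, -0.466]
contact_force: [-0.6, -0.2, -1.1]
opening: 0.248
clock: 24.25
tool_pos: [0.6186, -0.0965, 0.0254]
eef_rot: [0.467, 0.531, -0.531, -0.467]
contact_force: [-1.0, -0.5, -1.8]
opening: 0.251
[ 0.6186 -0.0965  0.0254]
```

View pics/s17.png

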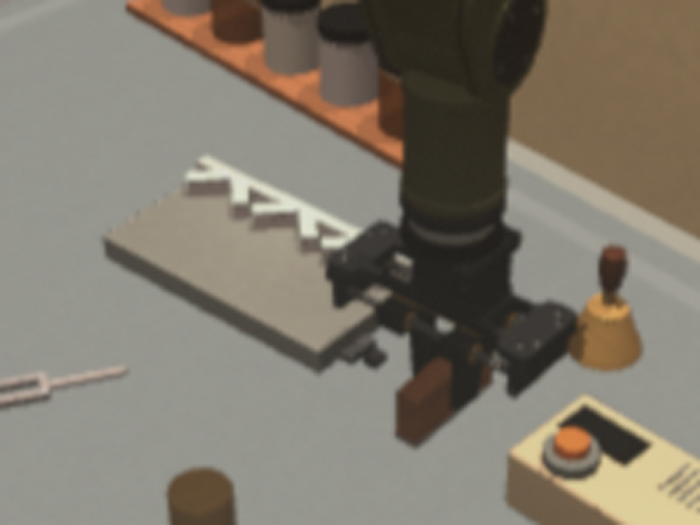

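```bash
python3 -m inch '0 0.5 0 0;0 1 0 0;0 1 0 0'; python3 -m inch '0 0 0 0;0 0 0 0;0 0 0 0;0 0 0 0;0 0 0 0' 0.1; python3 -m inch '0 -40 0 0;0 -90 0 0;0 -140 0 0;0 -200 0 0;0 -200 0 0;0 -200 0 0;0 -200 0 0;0 -200 0 0'
python3 - <<'E'
from h import *
p,R=tool();print(p)
W=r.snapshot("wrist");save(W,"w18.png")
W=r.snapshot("side");save(W,"s18.png",(110,260,220,420),3.5)
for n,z in [("seat0",.025),("chip1",.0),("bar1",0)]:
  for c in("wrist","side","scene"):
    s=r.snapshot(c)
    for d in r.tip_of(c,n)[:6]:
        if d["p"]>.3: print(n,c,round(d["p"],2),np.round(d["centre"],1),onz(s,d["centre"],z))
E
```

```text
clock: 24.6
tool_pos: [0.6185, -0.0965, 0.0249]
eef_rot: [0.467, 0.531, -0.531, -0.467]
contact_force: [-2.5, 0.8, 5.9]
opening: 0.247
clock: 25.1
tool_pos: [0.6184, -0.0964, 0.0241]
eef_rot: [0.467, 0.531, -0.531, -0.467]
contact_force: [-0.3, -0.2, 0.2]
opening: 0.551
clock: 25.9
tool_pos: [0.617, -0.0964, 0.2219]
eef_rot: [-0.465, -0.53, 0.532, 0.468]
contact_force: [0.6, 0.1, -0.4]
opening: 0.55
[ 0.617  -0.0964  0.2219]
seat0 wrist 0.98 [226.1 456.3] [0.6519 0.0564 0.025 ]
seat0 wrist 0.96 [232.5 529.7] [0.6488 0.1374 0.025 ]
seat0 wrist 0.9 [228. 605.] [0.6332 0.2166 0.025 ]
seat0 side 0.97 [191.7 318.9] [0.6509 0.0493 0.025 ]
seat0 side 0.7 [182.1 295.6] [0.6321 0.132  0.025 ]
seat0 side 0.64 [171.2 279.1] [0.632  0.2104 0.025 ]
seat0 scene 0.94 [216.6 357.8] [0.6512 0.0506 0.025 ]
seat0 scene 0.75 [192.6 385.6] [0.6229 0.2193 0.025 ]
chip1 wrist 0.65 [284.9 277.8] [ 0.7675 -0.1302  0.    ]
chip1 wrist 0.64 [183.4 392.9] [ 0.6216 -0.0141  0.    ]
chip1 wrist 0.59 [188.6 409.8] [0.6251 0.006  0.    ]
chip1 wrist 0.5 [172.7 405.2] [ 0.6079 -0.0029  0.    ]
chip1 side 0.45 [204.9 327. ] [0.6472 0.0108 0.    ]
chip1 side 0.39 [209.4 328.2] [ 0.6355 -0.0064  0.    ]
chip1 side 0.39 [209.4 316.5] [ 0.611   0.0166 -0.    ]
chip1 scene 0.6 [239.7 415.2] [0.8189 0.1073 0.    ]
chip1 scene 0.58 [228.  336.3] [ 0.6226 -0.0112  0.    ]
chip1 scene 0.45 [225.2 341.4] [0.6234 0.0098 0.    ]
bar1 side 0.96 [316.3 366.1] [ 0.4365 -0.3389  0.    ]
bar1 side 0.92 [260.6 279.5] [ 0.4043 -0.0694  0.    ]
bar1 side 0.86 [290.9 346.6] [ 0.4574 -0.2565  0.    ]
bar1 side 0.85 [338.3 341.8] [ 0.3552 -0.3428  0.    ]
bar1 scene 0.89 [238.2 186.5] [ 0.3549 -0.3524  0.    ]
bar1 scene 0.76 [202.1 272.7] [ 0.3757 -0.056   0.    ]
bar1 scene 0.64 [239.5 240.2] [ 0.4686 -0.2459  0.    ]
```

View pics/w18.png

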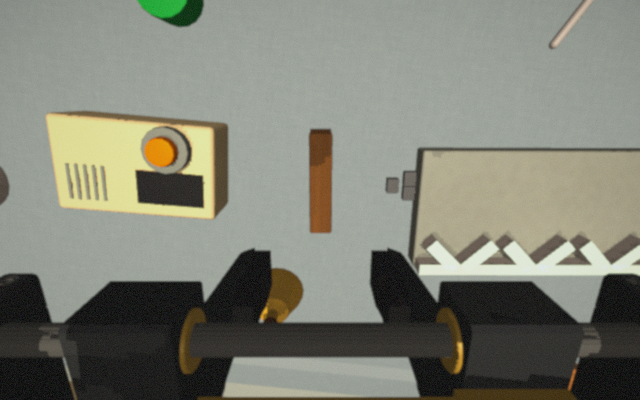

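View pics/s18.png

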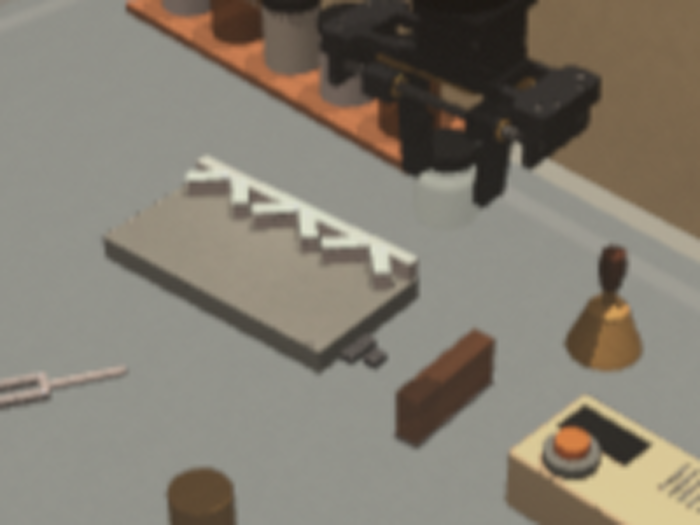

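```bash
python3 -m inch '44 -30 110 0;44 -30 110 0;44 -30 110 0;44 -30 110 0;44 -30 110 0;44 -30 110 0' 0.8
python3 - <<'E'
from h import *
p,R=tool();print(p)
s=W=r.snapshot("wrist");save(W,"w19.png")
for d in r.tip_of("wrist","bar1")[:6]+r.trace("wrist","bar1")[:6]:
        if d["p"]>.3: print(round(d["p"],2),np.round(d["centre"],1),onz(s,d["centre"],0))
E
```

```text
clock: 27.5
tool_pos: [0.5052, -0.0672, 0.2541]
eef_rot: [0.467, 0.531, -0.531, -0.467]
contact_force: [0.0, -0.7, 0.3]
opening: 0.901
[ 0.5052 -0.0672  0.2541]
0.81 [77.1 86. ] [ 0.4405 -0.3363  0.    ]
0.79 [117.2 164.8] [ 0.4727 -0.2507  0.    ]
0.66 [ 72.3 332.2] [ 0.4008 -0.0677  0.    ]
0.97 [114.4 153.4] [ 0.4712 -0.2635  0.    ]
0.86 [ 66.8 332. ] [ 0.3953 -0.0687  0.    ]
0.84 [ 2.6 68.6] [ 0.3691 -0.3478  0.    ]
0.77 [76.1 66.2] [ 0.4422 -0.3578  0.    ]
```

View pics/w19.png

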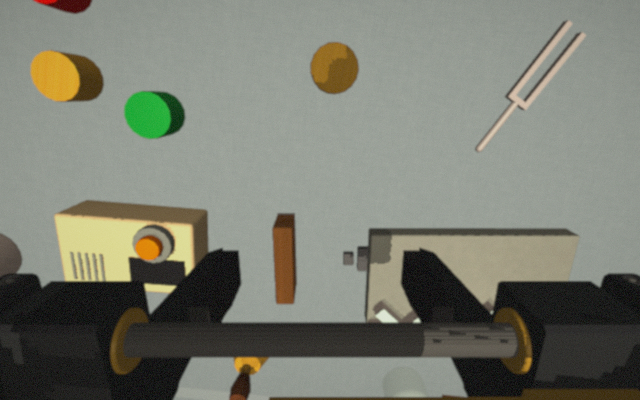

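Run:
```python
from h import *
s=r.snapshot("wrist");save(s,"w20.png",(20,120,280,400),5.5)
t=r.trace("wrist","bar1")
for d in t:
    rr,cc=np.where(d["region"]); print(d["p"],rr.min(),rr.max(),cc.min(),cc.max())
```

```text
0.76 0 14 33 91
0.73 43 94 310 357
0.71 52 102 30 102
0.7 92 139 124 184
0.36 229 322 364 578
```

View pics/w20.png

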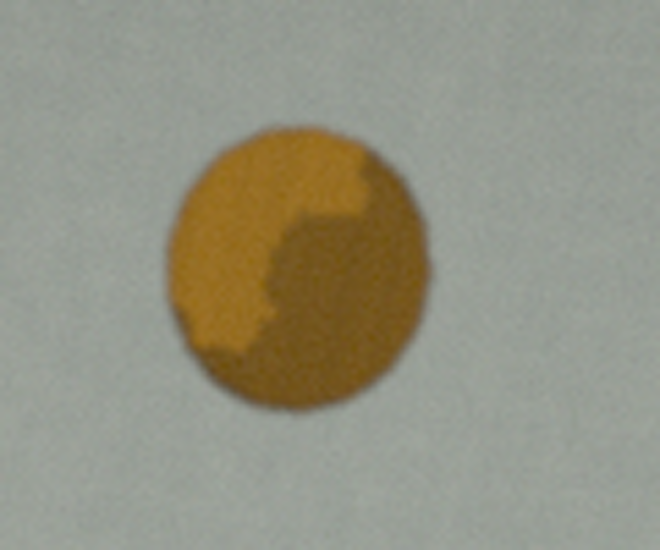

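Run:
```python
from h import *
s=r.snapshot("wrist")
X=onz(s,(68.2,333.9),.04);print(X,tool()[0],rel([X[0],X[1],.12]))
for c in("side","scene"):
    S=r.snapshot(c);print(c,[ (round(d["p"],2),onz(S,d["centre"],0)) for d in r.tip_of(c,"bar1")[:5]])
```

```text
[ 0.3981 -0.0673  0.04  ] [ 0.5041 -0.067   0.2539] [ 13.2315 133.8974 105.0912]
side [(0.98, array([ 0.3957, -0.0724,  0.    ])), (0.64, array([ 0.4603, -0.2596,  0.    ])), (0.63, array([ 0.3513, -0.3436,  0.    ]))]
scene [(0.81, array([ 0.403 , -0.0713,  0.    ])), (0.74, array([ 0.4593, -0.3455,  0.    ])), (0.55, array([ 0.4753, -0.2549,  0.    ])), (0.53, array([ 0.3556, -0.3402,  0.    ]))]
```

```bash
python3 -m inch '13 50 105 0;13 100 105 0;13 134 105 0;13 134 105 0;13 134 105 0;13 134 105 0;13 134 105 0' 0.8
python3 - <<'E'
from h import *
p,R=tool();print(p,r.get_state()["q"])
s=W=r.snapshot("wrist");save(W,"w21.png")
W=r.snapshot("side");save(W,"s21.png",(170,320,200,400),3.5)
E
```

```text
clock: 28.7
tool_pos: [0.4001, -0.0675, 0.1213]
eef_rot: [0.468, 0.532, -0.53, -0.466]
contact_force: [-0.1, -0.6, -0.2]
opening: 0.898
[ 0.4001 -0.0675  0.1213] [ 0.1111  0.688  -0.0914  2.3232  0.4233  0.1407  1.3206]
```

View pics/w21.png

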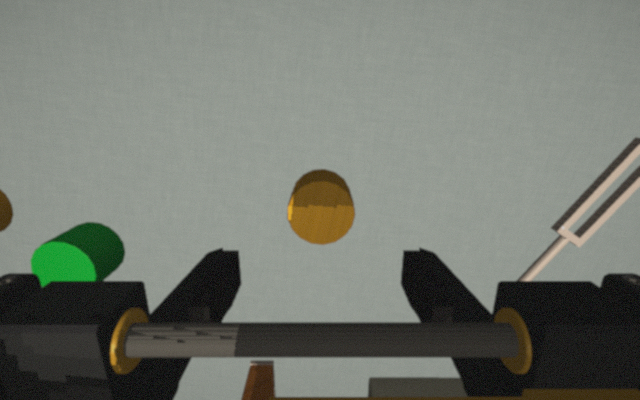

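View pics/s21.png

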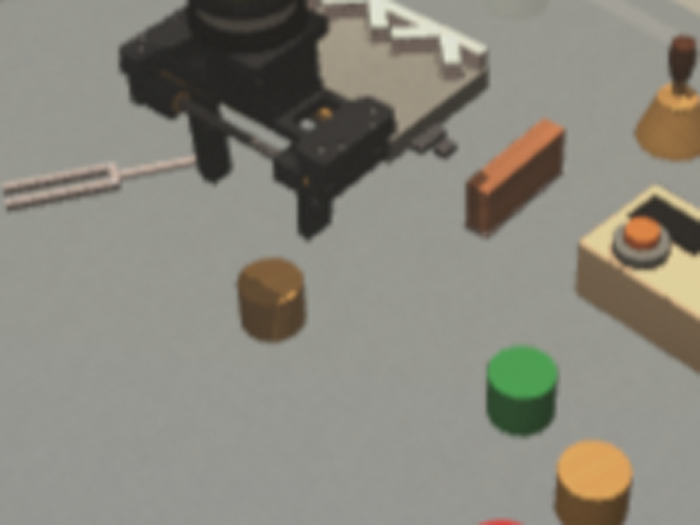

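Run:
```python
from h import *
s=r.snapshot("wrist");save(s,"w22.png",(150,260,260,380),5)
X=onz(s,(212.5,321.5),.04);print(X,tool()[0],rel([X[0],X[1],.031]))
```

```text
[ 0.3982 -0.0668  0.04  ] [ 0.3995 -0.0676  0.1213] [ 1.0131 90.2732  1.4796]
```

View pics/w22.png

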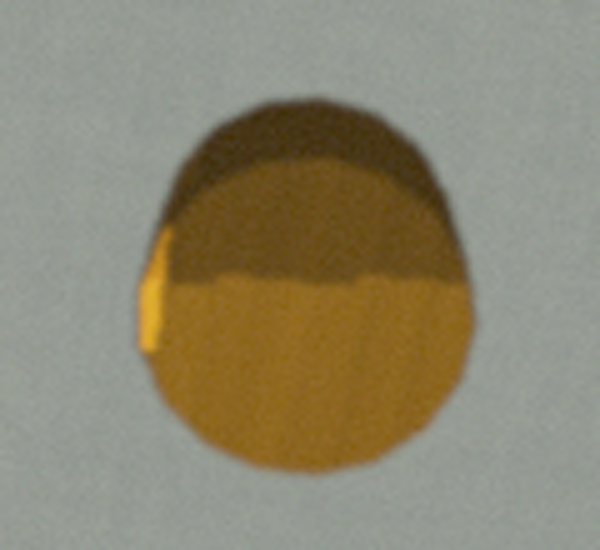

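```bash
python3 -m inch '1 30 1 0;1 60 1 0;1 80 1 0;1 90 1 0;1 90 1 0;1 90 1 0;1 90 1 0'
python3 - <<'E'
from h import *
p,R=tool();print(p,R[:,1],r.get_state()["q"])
s=W=r.snapshot("wrist");save(W,"w23.png")
E
```

```text
clock: 29.55
tool_pos: [0.3988, -0.067, 0.0306]
eef_rot: [0.469, 0.532, -0.53, -0.465]
contact_force: [-0.8, -0.4, -1.0]
opening: 0.902
[ 0.3988 -0.067   0.0306] [ 0.0055 -0.0011 -1.    ] [ 0.3161  0.9365 -0.4328  2.3486  1.8481  0.3598 -0.1167]
```

View pics/w23.png

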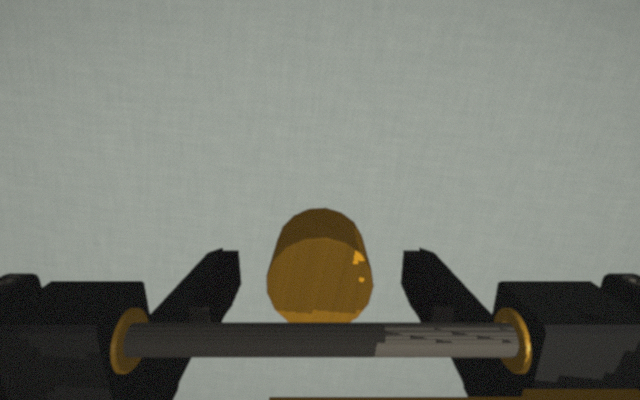

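```bash
python3 -m inch '0 0 0 0;0 0 0 0;0 0 0 0;0 0 0 0;0 0 0 0;0 0 0 0;0 0 0 0;0 0 0 0' -1 30;python3 -m inch '0 -10 0 0;0 -30 0 0;0 -50 0 0;0 -80 0 0;0 -110 0 0;0 -110 0 0;0 -110 0 0;0 -110 0 0'
python3 - <<'E'
from h import *
p,R=tool();print(p,R[:,1],np.degrees(np.arctan2(R[1,0],R[0,0])),r.get_state()["q"])
W=r.snapshot("wrist");save(W,"w24.png")
E
```

```text
clock: 30.4
tool_pos: [0.3969, -0.0671, 0.0307]
eef_rot: [-0.467, -0.531, 0.531, 0.466]
contact_force: [0.3, 0.2, 7.0]
opening: 0.539
clock: 31.2
tool_pos: [0.3968, -0.0669, 0.1399]
eef_rot: [0.467, 0.531, -0.531, -0.467]
contact_force: [0.4, 1.0, -3.5]
opening: 0.539
[ 0.3968 -0.0669  0.1399] [ 0.0006  0.0002 -1.    ] 97.35122150306222 [ 0.3569  0.6723 -0.4812  2.3038  0.9374  0.3655  0.7639]
```

View pics/w24.png

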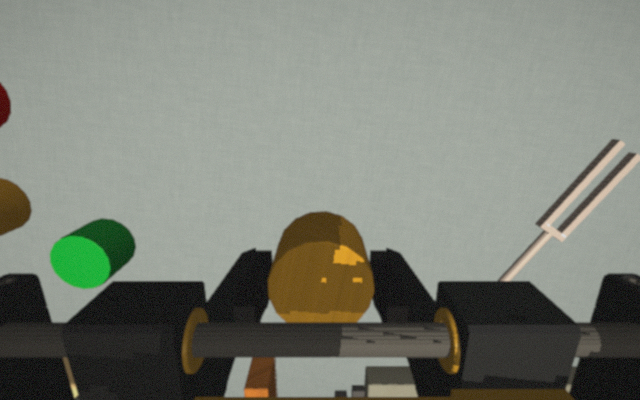

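```bash
python3 -m inch '252 0 -263 0;252 0 -263 0;252 0 -263 0;252 0 -263 0;252 0 -263 0;252 0 -263 0;252 0 -263 0;252 0 -263 0;252 0 -263 0;252 0 -263 0'; python3 -m inch '0 0 0 0;0 0 0 0;0 0 0 0'
python3 - <<'E'
from h import *
p,R=tool();print(p,R[:,1],np.degrees(np.arctan2(R[1,0],R[0,0])),r.get_state()["q"])
W=r.snapshot("wrist");save(W,"w25.png")
for d in r.tip_of("wrist","seat0")[:5]:
        if d["p"]>.3: print(round(d["p"],2),np.round(d["centre"],1),onz(W,d["centre"],.025))
print(rel([.6258,.2167,.058]))
E
```

```text
clock: 32.25
tool_pos: [0.624, 0.2158, 0.1379]
eef_rot: [-0.467, -0.53, 0.533, 0.466]
contact_force: [-0.7, -1.1, -1.8]
opening: 0.538
clock: 32.55
tool_pos: [0.6251, 0.2158, 0.1402]
eef_rot: [-0.467, -0.531, 0.531, 0.467]
contact_force: [0.3, -0.0, -2.8]
opening: 0.539
[0.6251 0.2158 0.1402] [-0.0001 -0.0009 -1.    ] 97.32535219678448 [-0.0878  0.9284 -0.6244  1.5219  0.6394  0.9035  0.7717]
0.97 [208.4 117.9] [0.6526 0.0552 0.025 ]
0.93 [211.3 321.8] [0.634  0.2182 0.025 ]
0.71 [213.8 218.8] [0.6468 0.1359 0.025 ]
[ 0.2541 82.4266 -0.537 ]
```

View pics/w25.png

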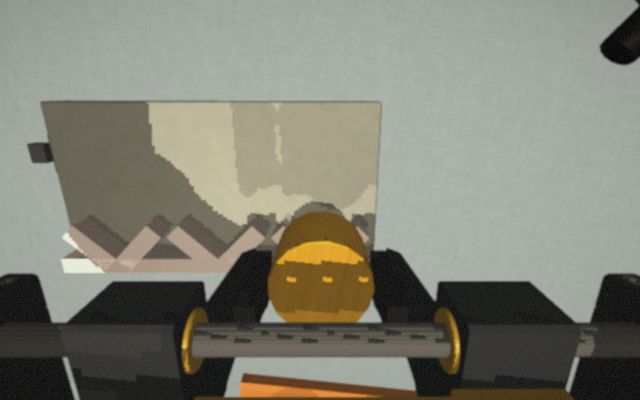

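```bash
python3 -m inch '0 30 0 0;0 60 0 0;0 75 0 0;0 80 0 0;0 82 0 0;0 83 0 0;0 83 0 0'; python3 -m inch '0 0.7 0 0;0 1.4 0 0;0 1.4 0 0'
python3 - <<'E'
from h import *
p,R=tool();print(p)
W=r.snapshot("side");save(W,"s26.png",(130,230,220,340),5.5)
W=r.snapshot("wrist");save(W,"w26.png")
E
```

```text
clock: 33.35
tool_pos: [0.626, 0.2175, 0.0584]
eef_rot: [0.467, 0.532, -0.53, -0.467]
contact_force: [-0.0, 1.1, -2.5]
opening: 0.537
clock: 33.65
tool_pos: [0.6254, 0.217, 0.056]
eef_rot: [0.467, 0.531, -0.531, -0.467]
contact_force: [-0.5, -0.2, -3.0]
opening: 0.536
[0.6254 0.217  0.056 ]
```

View pics/s26.png

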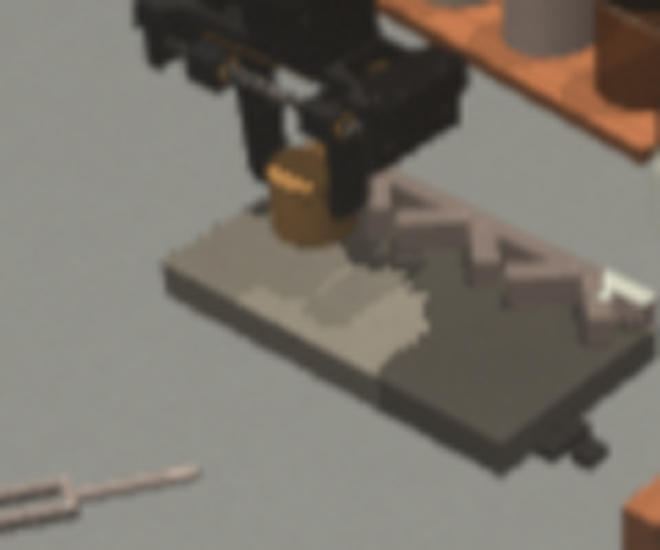

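View pics/w26.png

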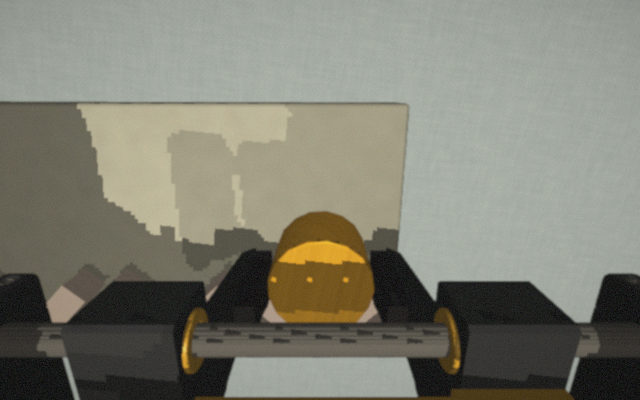

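```bash
python3 -m inch '0 0.5 0 0;0 1 0 0;0 1 0 0;0 1 0 0'; python3 -m inch '0 0 0 0;0 0 0 0'
```

```text
clock: 34.15
tool_pos: [0.6253, 0.2171, 0.0558]
eef_rot: [0.467, 0.531, -0.531, -0.467]
contact_force: [-1.6, -1.8, 5.3]
opening: 0.537
clock: 34.35
tool_pos: [0.6253, 0.2171, 0.0558]
eef_rot: [0.467, 0.531, -0.531, -0.467]
contact_force: [-2.5, -0.4, 5.3]
opening: 0.537
```

```bash
python3 -m inch '0 0 0 0;0 0 0 0;0 0 0 0' 0.6; python3 -m inch '0 -20 0 0;0 -60 0 0;0 -60 0 0;0 -60 50 0;0 -60 50 0;0 -60 50 0' ; python3 -m inch '0 0 0 0;0 0 0 0;0 0 0 0;0 0 0 0;0 0 0 0' -1
python3 - <<'E'
from h import *
p,R=tool();print(p)
W=r.snapshot("wrist");save(W,"w27.png")
W=r.snapshot("side");save(W,"s27.png",(130,230,220,340),5.5)
E
```

```text
clock: 34.65
tool_pos: [0.6254, 0.2172, 0.0548]
eef_rot: [0.467, 0.531, -0.531, -0.467]
contact_force: [-0.2, -0.7, -0.1]
opening: 0.779
clock: 35.25
tool_pos: [0.5737, 0.2101, 0.1142]
eef_rot: [-0.466, -0.531, 0.533, 0.466]
contact_force: [0.9, 0.7, 0.5]
opening: 0.8
clock: 35.75
tool_pos: [0.576, 0.2107, 0.1148]
eef_rot: [0.467, 0.531, -0.531, -0.467]
contact_force: [-0.3, 0.9, -0.4]
opening: 0.369
[0.576  0.2107 0.1148]
```

View pics/s27.png

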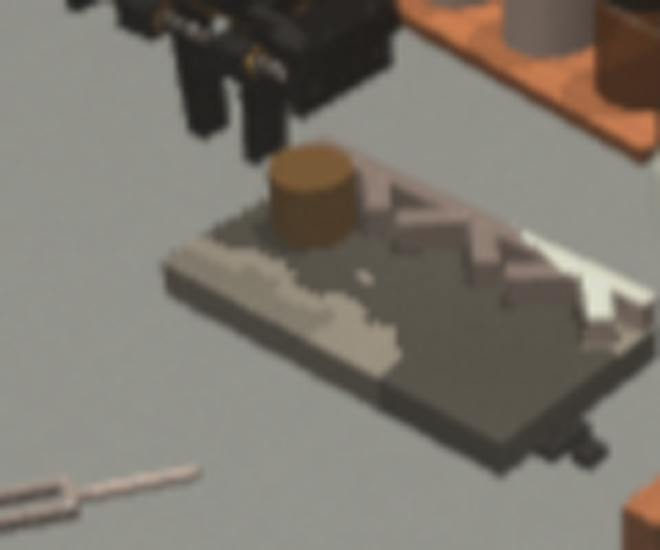

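View pics/w27.png

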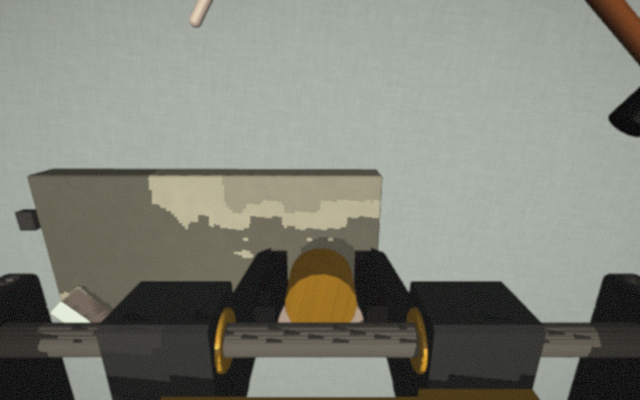

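```bash
python3 -m inch '0 0 0 0;0 0 0 0;0 30 0 0;0 60 0 0;0 74 0 0;0 74 0 0;0 74 0 0;0 74 0 0'; python3 -m inch '0 0 -5 0;0 0 -10 0;0 0 -15 0;0 0 -17 0;0 0 -19 0;0 0 -21 0;0 0 -21 0'
python3 - <<'E'
from h import *
p,R=tool();print(p)
W=r.snapshot("side");save(W,"s28.png",(130,230,220,340),5.5)
E
```

```text
clock: 36.65
tool_pos: [0.5765, 0.2113, 0.0422]
eef_rot: [0.467, 0.532, -0.53, -0.467]
contact_force: [0.7, -0.6, 0.0]
opening: 0.005
clock: 37.35
tool_pos: [0.5954, 0.2133, 0.0407]
eef_rot: [-0.466, -0.531, 0.532, 0.467]
contact_force: [-3.8, -0.7, 3.1]
opening: 0.005
[0.5954 0.2133 0.0407]
```

View pics/s28.png

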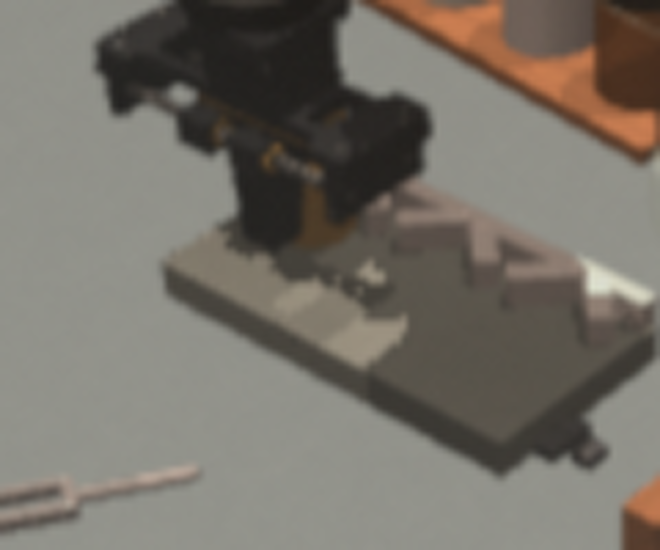

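```bash
python3 -m inch '0 0 -1 0;0 0 -2 0;0 0 -2 0'; python3 -m inch '0 0 -1 0;0 0 -2 0;0 0 -2 0'; python3 -m inch '0 0 -1 0;0 0 -2 0;0 0 -2 0'
```

```text
clock: 37.7
tool_pos: [0.5983, 0.2136, 0.0407]
eef_rot: [-0.467, -0.531, 0.531, 0.467]
contact_force: [-3.3, -0.2, 1.0]
opening: 0.005
clock: 38.0
tool_pos: [0.5984, 0.2136, 0.0407]
eef_rot: [-0.466, -0.53, 0.533, 0.467]
contact_force: [-7.9, -1.8, 5.0]
opening: 0.004
clock: 38.3
tool_pos: [0.5985, 0.2136, 0.0407]
eef_rot: [-0.465, -0.529, 0.534, 0.468]
contact_force: [-11.6, -3.4, 9.2]
opening: 0.006
```

Run:
```python
from h import *
p,R=tool();d=p[:2]-[.62,.1353];print(p, d[0]*.992+d[1]*.1267,-d[0]*.1267+d[1]*.992, r.get_state()["contact_force"])
```

```text
[0.5985 0.2136 0.0407] -0.011442014239826026 0.08038910851719402 [-11.5898  -3.3779   9.1574]
```

```bash
python3 -m inch '0 0 10 0;0 0 30 0;0 -30 40 0;0 -80 40 0;0 -130 -40 0;0 -130 -80 0;0 -130 -80 0;0 -130 -80 0;0 -130 -80 0;0 -130 -80 0' ; python3 -m inch '0 0 0 0;0 0 0 0'
python3 - <<'E'
from h import *
p,R=tool();print(p)
W=r.snapshot("wrist");save(W,"w29.png")
W=r.snapshot("side");save(W,"s29.png",(130,230,220,340),5.5)
W=r.snapshot("scene");save(W,"c29.png",(160,260,310,430),5.5)
E
```

```text
clock: 39.3
tool_pos: [0.6806, 0.2243, 0.1701]
eef_rot: [-0.466, -0.531, 0.532, 0.467]
contact_force: [0.2, -0.1, 0.5]
opening: 0.007
clock: 39.5
tool_pos: [0.681, 0.2243, 0.1706]
eef_rot: [-0.466, -0.531, 0.532, 0.467]
contact_force: [1.0, -0.2, -0.2]
opening: 0.004
[0.681  0.2243 0.1706]
```

View pics/w29.png

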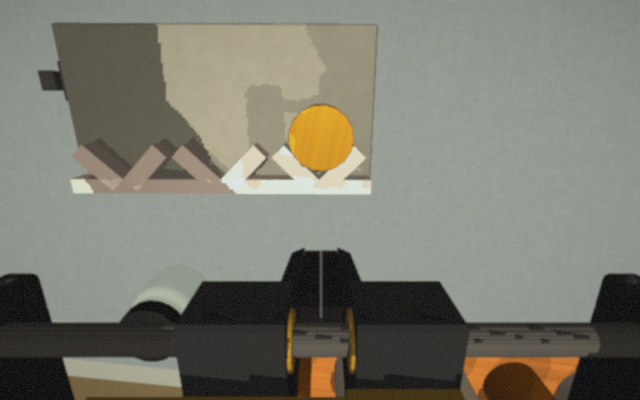

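View pics/s29.png

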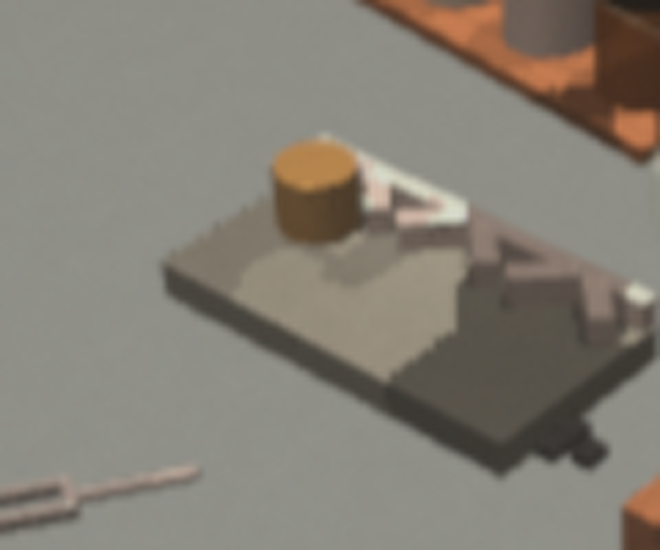

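View pics/c29.png

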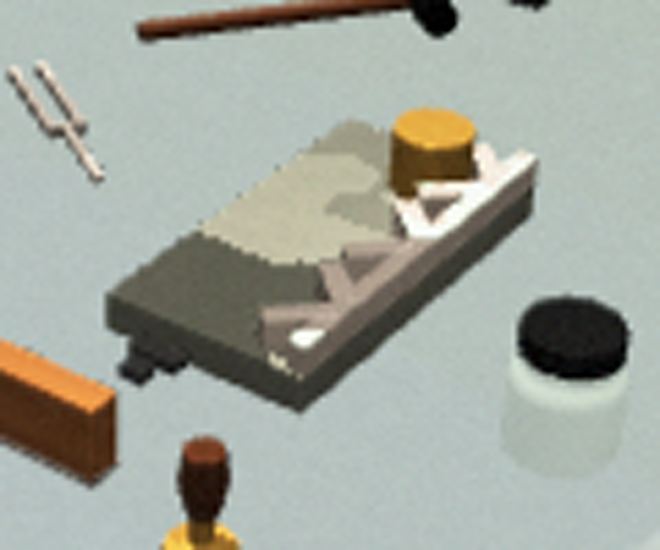

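Check the seating in a crop of the overhead view.

Run:
```python
from h import *
W=r.snapshot("wrist");save(W,"w30.png",(90,200,255,390),5.5)
c,s=np.cos(.127),np.sin(.127)
P=lambda x,y,z:(.62+c*x/1e3-s*y/1e3,.1353+s*x/1e3+c*y/1e3,z/1e3)
print([np.round(proj(W,P(*q)),1) for q in [(58,80,43),(30,52,43),(30,108,43),(24,80,65)]])
d=[e for e in r.trace("wrist","bar1") if e["p"]>.3]
for e in d: rr,cc=np.where(e["region"]);print(e["p"],e["centre"],rr.min(),rr.max(),cc.min(),cc.max())
```

```text
[array([179.3, 319.6]), array([144.9, 284.4]), array([145.1, 354.9]), array([140.9, 319.6])]
0.93 [135.4, 320.9] 102 170 289 354
```

View pics/w30.png

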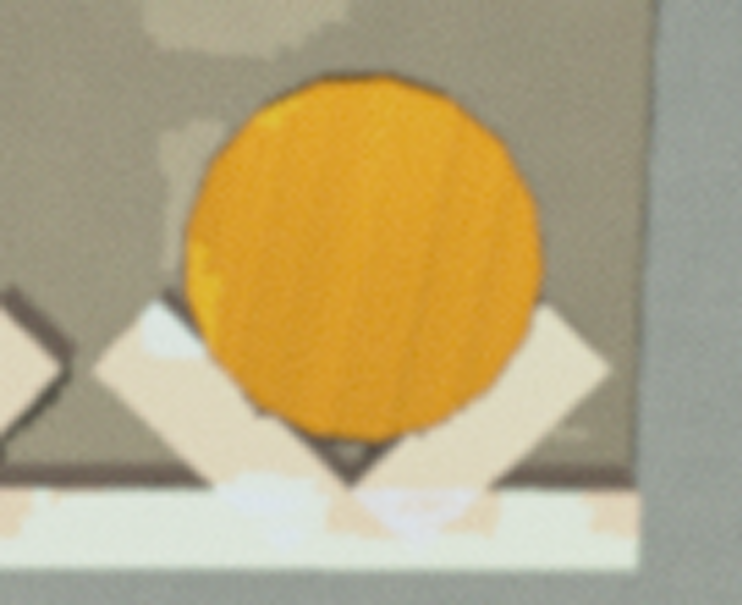

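```bash
python3 -m inch '3 0 50 0;3 0 106 0;3 0 106 0;3 40 106 0;3 80 106 0;3 120 106 0;3 129 106 0;3 129 106 0;3 129 106 0'
python3 - <<'E'
from h import *
p,R=tool();d=p[:2]-[.62,.1353];print(p, d[0]*.992+d[1]*.1267,-d[0]*.1267+d[1]*.992, r.get_state()["contact_force"])
E
```

```text
clock: 40.65
tool_pos: [0.5774, 0.2147, 0.0434]
eef_rot: [0.467, 0.532, -0.53, -0.467]
contact_force: [-0.4, 0.2, 0.5]
opening: 0.006
[0.5774 0.2147 0.0434] -0.032172373659448736 0.08412251064907389 [-0.4324  0.1897  0.4743]
```

```bash
python3 -m inch '0 0 -10 0;0 0 -18 0;0 0 -22 0;0 0 -24 0;0 0 -26 0;0 0 -26 0'; python3 -m inch '-2 0 0 0;-4 0 -1 0;-6 0 -1 0;-8 0 -2 0;-10 0 -2 0;-10 0 -2 0';  python3 - <<'E'
from h import *
p,R=tool();d=p[:2]-[.62,.1353];print(p, d[0]*.992+d[1]*.1267,-d[0]*.1267+d[1]*.992, r.get_state()["contact_force"])
E
```

```text
clock: 41.25
tool_pos: [0.5977, 0.2164, 0.0429]
eef_rot: [-0.465, -0.529, 0.534, 0.468]
contact_force: [-11.4, -3.2, 9.9]
opening: 0.005
clock: 41.85
tool_pos: [0.6002, 0.2113, 0.0428]
eef_rot: [-0.463, -0.531, 0.533, 0.469]
contact_force: [-12.4, 3.6, 5.6]
opening: 0.002
[0.6002 0.2113 0.0428] -0.010064355440933809 0.07786148225160738 [-12.3938   3.5915   5.6431]
```

```bash
python3 -m inch '-2 0 0 0;-4 0 -1 0;-6 0 -1 0;-6 0 -1 0'
python3 - <<'E'
from h import *
p,R=tool();d=p[:2]-[.62,.1353];print(p, d[0]*.992+d[1]*.1267,-d[0]*.1267+d[1]*.992, r.get_state()["contact_force"])
E
python3 -m inch '0 0 10 0;0 0 40 0;0 -40 40 0;0 -80 40 0;0 -130 -10 0;0 -130 -60 0;6 -130 -82 0;6 -130 -82 0;6 -130 -82 0;6 -130 -82 0' ; python3 -m inch '0 0 0 0;0 0 0 0;0 0 0 0'
cat > m.py <<'E'
from h import *
import sys
P0=np.array([.62,.1353]);A=.127;c,s=np.cos(A),np.sin(A)
P=lambda x,y,z:(P0[0]+c*x/1e3-s*y/1e3,P0[1]+s*x/1e3+c*y/1e3,z/1e3)
def pl(X): d=np.array(X[:2])-P0; return (c*d[0]+s*d[1])*1e3,(-s*d[0]+c*d[1])*1e3
if __name__=="__main__":
    y0=float(sys.argv[1]);W=r.snapshot("wrist");print(tool()[0])
    a=[np.array(proj(W,P(*q))) for q in [(58,y0,43),(30,y0-28,43),(30,y0+28,43),(24,y0,65)]]
    print(np.round(a,1)); m=a[3].astype(int);b=(m[0]-50,m[0]+60,m[1]-68,m[1]+68);print(b)
    save(W,sys.argv[2],b,5.5)
    hsv=cv2.cvtColor(W["frame"],cv2.COLOR_RGB2HSV);k=((hsv[...,0]>12)&(hsv[...,0]<28)&(hsv[...,1]>150)&(hsv[...,2]>90)).astype(np.uint8)
    n,l,st,ce=cv2.connectedComponentsWithStats(k)
    for i in range(1,n):
        if st[i,4]>800: 
            cn=cv2.findContours((l==i).astype(np.uint8),0,1)[0][0];e=cv2.fitEllipse(cn);print(st[i],"ellipse",e, "plate", pl(onz(W,(e[0][1],e[0][0]),.065)))
E
python3 m.py 80 w31.png
```

```text
clock: 42.25
tool_pos: [0.5993, 0.2084, 0.0428]
eef_rot: [-0.46, -0.532, 0.533, 0.47]
contact_force: [-16.5, 7.1, 7.1]
opening: 0.003
[0.5993 0.2084 0.0428] -0.011226791215037644 0.0751467353644295 [-16.4939   7.0511   7.0529]
clock: 43.25
tool_pos: [0.6862, 0.218, 0.1718]
eef_rot: [-0.466, -0.531, 0.532, 0.467]
contact_force: [0.3, 0.1, 0.4]
opening: 0.003
clock: 43.55
tool_pos: [0.6872, 0.2179, 0.1719]
eef_rot: [-0.467, -0.531, 0.531, 0.467]
contact_force: [-0.1, 0.0, 0.3]
opening: 0.007
[0.6873 0.2179 0.1719]
[[173.3 328.3]
 [138.6 293.4]
 [138.8 364. ]
 [134.1 329.4]]
(np.int64(84), np.int64(194), np.int64(261), np.int64(397))
[ 293   97   65   66 3323] ellipse ((325.391357421875, 129.33908081054688), (63.37954330444336, 65.00944519042969), 179.28369140625) plate (np.float64(20.652502181689748), np.float64(77.06715932541583))
[317 357  26  38 880] ellipse ((329.09002685546875, 375.3117980957031), (27.299400329589844, 43.21335983276367), 175.8138885498047) plate (np.float64(244.3367100461249), np.float64(82.06122900543735))
[530 357  50  33 824] ellipse ((556.23046875, 368.5653381347656), (31.381895065307617, 46.87160110473633), 96.10433197021484) plate (np.float64(235.68262793899115), np.float64(290.7523818719387))
```

View pics/w31.png

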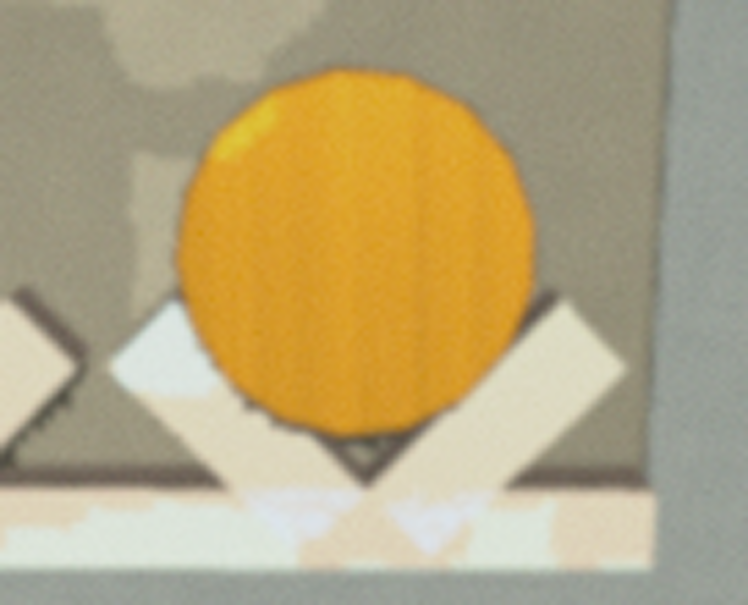

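```bash
python3 -m inch '6.3 0 50 0;6.3 0 100 0;6.3 0 116 0;6.3 40 116 0;6.3 80 116 0;6.3 120 116 0;6.3 129 116 0;6.3 129 116 0;6.3 129 116 0;6.3 129 116 0' -0.32 40
python3 - <<'E'
from m import *
p=tool()[0];print(p,pl(p),r.get_state()["opening"]*88)
E
```

```text
clock: 44.6
tool_pos: [0.5731, 0.2103, 0.0449]
eef_rot: [0.467, 0.532, -0.53, -0.466]
contact_force: [-0.4, 0.5, 0.4]
opening: 0.338
[0.5731 0.2103 0.0449] (np.float64(-37.053047727275874), np.float64(80.31904486770289)) 29.77620186505409
```

```bash
python3 -m inch '0 1 -10 0;0 1 -20 0;0 1 -25 0;0 1 -28 0;0 1 -30 0;0 1 -32 0;0 1 -34 0;0 1 -36 0;0 1 -36 0'
python3 - <<'E'
from m import *
p=tool()[0];print(p,pl(p))
E
python3 -m inch '0 0 -1 0;0 0 -2 0;0 0 -3 0;0 0 -3 0;0 0 -3 0'
python3 - <<'E'
from m import *
p=tool()[0];print(p,pl(p))
E
```

```text
clock: 45.5
tool_pos: [0.6029, 0.2127, 0.0412]
eef_rot: [-0.465, -0.528, 0.535, 0.468]
contact_force: [-10.2, -3.2, 6.7]
opening: 0.341
[0.6029 0.2127 0.0412] (np.float64(-7.198786066044015), np.float64(78.93989431865747))
clock: 46.0
tool_pos: [0.6034, 0.2125, 0.0409]
eef_rot: [-0.465, -0.527, 0.536, 0.468]
contact_force: [-15.0, -4.2, 9.2]
opening: 0.341
[0.6034 0.2125 0.0409] (np.float64(-6.733231100003467), np.float64(78.71053534458675))
```

```bash
python3 -m inch '1 0 0 0;2 0 0 0;3 0 0 0;3 0 0 0'
python3 - <<'E'
from m import *
p=tool()[0];print(p,pl(p))
E
python3 -m inch '1 0 0 0;2 0 0 0;2 0 0 0'
python3 - <<'E'
from m import *
p=tool()[0];print(p,pl(p))
E
```

```text
clock: 46.4
tool_pos: [0.6045, 0.2145, 0.0409]
eef_rot: [-0.466, -0.527, 0.536, 0.468]
contact_force: [-10.5, -4.0, 6.8]
opening: 0.342
[0.6045 0.2145 0.0409] (np.float64(-5.320160255770949), np.float64(80.49081863622362))
clock: 46.7
tool_pos: [0.6048, 0.2149, 0.0408]
eef_rot: [-0.467, -0.526, 0.536, 0.467]
contact_force: [-10.9, -6.9, 8.4]
opening: 0.342
[0.6048 0.2149 0.0408] (np.float64(-5.0342075873526015), np.float64(80.9364416363747))
```

```bash
python3 -m inch '-1 0 -1 0;-2 0 -1 0;-2 0 -1 0'
python3 - <<'E'
from m import *
p=tool()[0];print(p,pl(p))
E
python3 -m inch '0 0 5 0;0 0 10 0;0 0 40 0;0 -40 40 0;0 -80 40 0;0 -130 -10 0;0 -130 -60 0;0 -130 -82 0;0 -130 -82 0;0 -130 -82 0' ; python3 -m inch '0 0 0 0;0 0 0 0;0 0 0 0'; python3 m.py 80 w32.png
```

```text
clock: 47.0
tool_pos: [0.6048, 0.2148, 0.0409]
eef_rot: [-0.465, -0.527, 0.536, 0.468]
contact_force: [-12.6, -5.4, 7.4]
opening: 0.342
[0.6048 0.2148 0.0409] (np.float64(-5.01141434042816), np.float64(80.8257025906037))
clock: 48.0
tool_pos: [0.6923, 0.2285, 0.1713]
eef_rot: [0.467, 0.531, -0.531, -0.467]
contact_force: [-0.8, 0.4, -0.3]
opening: 0.342
clock: 48.3
tool_pos: [0.6915, 0.2282, 0.1718]
eef_rot: [-0.466, -0.531, 0.532, 0.467]
contact_force: [0.3, -1.3, -0.3]
opening: 0.342
[0.6917 0.2281 0.1719]
[[166.6 316.6]
 [131.5 281.1]
 [131.7 352.1]
 [126.2 316.2]]
(np.int64(76), np.int64(186), np.int64(248), np.int64(384))
[ 283   91   65   68 3374] ellipse ((315.0206604003906, 124.08960723876953), (63.74292755126953, 65.69258117675781), 173.2945556640625) plate (np.float64(22.517996806939422), np.float64(79.14952348113336))
```

View pics/w32.png

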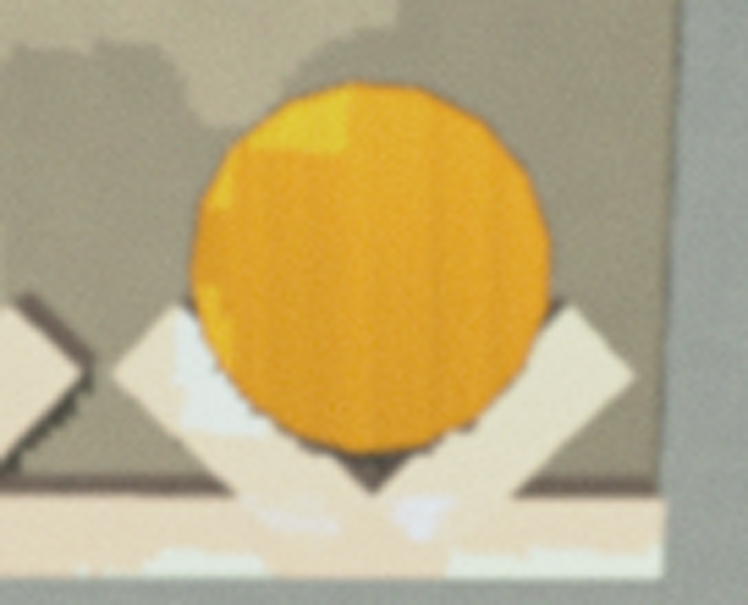

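```bash
python3 - <<'E'
from m import *
p=tool()[0];print(p,pl(p))
E
python3 -m inch '-0.5 0 50 0;-0.5 0 100 0;-0.5 0 116 0;-0.5 40 116 0;-0.5 80 116 0;-0.5 120 116 0;-0.5 129 116 0;-0.5 129 116 0;-0.5 129 116 0;-0.5 129 116 0'
python3 - <<'E'
from m import *
p=tool()[0];print(p,pl(p),r.get_state()["opening"]*88)
E
```

```text
[0.6917 0.2281 0.1719] (np.float64(82.91342875381758), np.float64(82.93499178901386))
clock: 49.35
tool_pos: [0.5787, 0.2135, 0.045]
eef_rot: [0.467, 0.532, -0.53, -0.466]
contact_force: [0.3, -0.2, 0.1]
opening: 0.337
[0.5787 0.2135 0.045 ] (np.float64(-31.054413016572497), np.float64(82.84939367495257)) 29.68295832211545
```

```bash
cat > q.py <<'E'
from m import *
p=tool()[0];f=r.get_state()["contact_force"];print(np.round(pl(p),2),"f plate",np.round([c*f[0]+s*f[1],-s*f[0]+c*f[1],f[2]],1))
E
python3 -m inch '-1.2 2 -12 0;-1.2 2 -20 0;-1.2 2 -24 0;-1.2 2 -26 0;-1.2 2 -28 0;-1.2 2 -30 0;-1.2 2 -32 0;-1.2 2 -32 0'; python3 q.py; python3 -m inch '1 0 -1 0;2 0 -1 0;2 0 -1 0';python3 q.py;python3 -m inch '1 0 0 0;2 0 0 0;2 0 0 0';python3 q.py;python3 -m inch '-1 0 0 0;-2 0 0 0;-2 0 0 0';python3 q.py
```

```text
clock: 50.15
tool_pos: [0.6052, 0.2142, 0.0402]
eef_rot: [-0.466, -0.528, 0.534, 0.468]
contact_force: [-9.0, -2.2, 6.0]
opening: 0.343
[-4.69 80.17] f plate [-9.2 -1.   6. ]
clock: 50.45
tool_pos: [0.6053, 0.2144, 0.0401]
eef_rot: [-0.466, -0.527, 0.535, 0.467]
contact_force: [-10.3, -5.7, 8.7]
opening: 0.342
[-4.6  80.29] f plate [-10.9  -4.4   8.7]
clock: 50.75
tool_pos: [0.6053, 0.2145, 0.0401]
eef_rot: [-0.467, -0.526, 0.536, 0.467]
contact_force: [-9.6, -8.7, 10.2]
opening: 0.341
[-4.57 80.39] f plate [-10.7  -7.4  10.2]
clock: 51.05
tool_pos: [0.6053, 0.2144, 0.0402]
eef_rot: [-0.466, -0.527, 0.535, 0.467]
contact_force: [-10.2, -6.0, 9.2]
opening: 0.341
[-4.59 80.3 ] f plate [-10.9  -4.7   9.2]
```

```bash
python3 -m inch '-1 0 0 0;-2 0 0 0;-2.5 0 0 0;-2.5 0 0 0';python3 q.py;python3 -m inch '-0.5 0 -1 0;-1 0 -1 0;-1 0 -1 0';python3 q.py;python3 -m inch '1 0 5 0;1 0 10 0;1 0 40 0;1 -40 40 0;1 -80 40 0;1 -130 -10 0;1 -130 -60 0;1 -130 -82 0;1 -130 -82 0;1 -130 -82 0' ; python3 -m inch '0 0 0 0;0 0 0 0;0 0 0 0'; python3 m.py 80 w33.png
```

```text
clock: 51.45
tool_pos: [0.6055, 0.214, 0.0401]
eef_rot: [-0.465, -0.528, 0.535, 0.468]
contact_force: [-8.9, -2.8, 7.1]
opening: 0.338
[-4.4 79.9] f plate [-9.2 -1.7  7.1]
clock: 51.75
tool_pos: [0.6061, 0.2134, 0.0398]
eef_rot: [-0.465, -0.528, 0.535, 0.468]
contact_force: [-10.2, -1.9, 4.3]
opening: 0.341
[-3.89 79.22] f plate [-10.3  -0.6   4.3]
clock: 52.75
tool_pos: [0.6926, 0.2262, 0.1704]
eef_rot: [0.467, 0.531, -0.531, -0.467]
contact_force: [-0.1, 0.5, -0.9]
opening: 0.336
clock: 53.05
tool_pos: [0.6918, 0.226, 0.1708]
eef_rot: [-0.466, -0.531, 0.532, 0.467]
contact_force: [0.2, -0.0, -0.1]
opening: 0.337
[0.692  0.2259 0.1709]
[[166.9 319.3]
 [131.6 283.8]
 [131.8 355.1]
 [126.3 319.3]]
(np.int64(76), np.int64(186), np.int64(251), np.int64(387))
[ 286   91   65   68 3398] ellipse ((318.1015930175781, 124.1935043334961), (63.828758239746094, 66.02708435058594), 0.49147695302963257) plate (np.float64(22.51340252334506), np.float64(79.14463010381718))
[309 357  26  35 816] ellipse ((321.6036376953125, 373.94525146484375), (27.729888916015625, 38.74917984008789), 176.71734619140625) plate (np.float64(247.186463611742), np.float64(82.60008911643432))
```

View pics/w33.png

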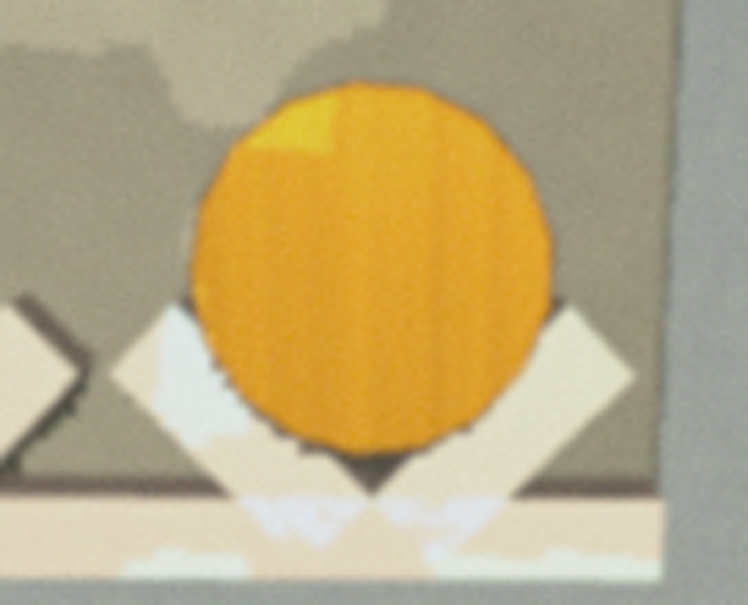

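```bash
python3 -m inch '-537 -50 263 0;-537 -50 263 0;-537 -50 263 0;-537 -50 263 0;-537 -50 263 0;-537 -50 263 0;-537 -50 263 0;-537 -50 263 0;-537 -50 263 0;-537 -50 263 0' 0.5;python3 - <<'E'
from h import *
p,R=tool();print(p);print(rel([.5,-.34,.22]))
E
```

```text
clock: 54.1
tool_pos: [0.5317, -0.2479, 0.2129]
eef_rot: [-0.467, -0.531, 0.531, 0.467]
contact_force: [0.8, 0.2, 0.4]
opening: 0.746
[ 0.5317 -0.2479  0.2129]
[-87.2918  -7.0578  43.2923]
```

```bash
python3 -m inch '-87 -7 43 0;-87 -7 43 0;-87 -7 43 0;-87 -7 43 0;-87 -7 43 0';python3 - <<'E'
from h import *
p,R=tool();print(p)
W=r.snapshot("wrist");save(W,"w34.png")
E
```

```text
clock: 54.6
tool_pos: [0.502, -0.336, 0.2197]
eef_rot: [0.466, 0.532, -0.531, -0.466]
contact_force: [0.8, 0.7, 1.3]
opening: 0.753
[ 0.502  -0.336   0.2197]
```

View pics/w34.png

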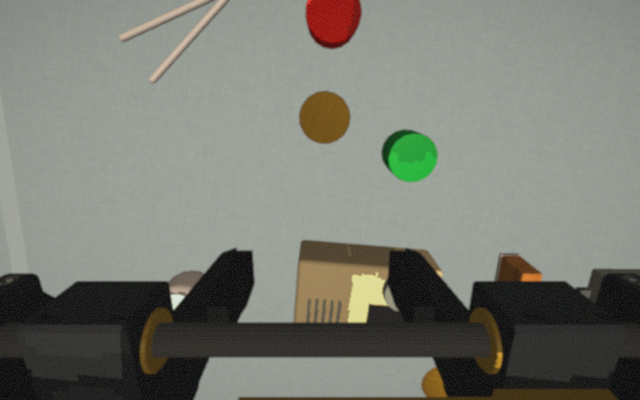

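Run:
```python
from h import *
W=r.snapshot("wrist");save(W,"w35.png",(70,190,270,450),4)
hsv=cv2.cvtColor(W["frame"],cv2.COLOR_RGB2HSV);print(hsv[117,325],hsv[157,412])
k=((hsv[...,0]>10)&(hsv[...,0]<30)&(hsv[...,1]>120)).astype(np.uint8);k[:80]=0;k[160:]=0
n,l,st,ce=cv2.connectedComponentsWithStats(k)
for i in range(1,n):
    if st[i,4]>500: print(st[i],ce[i]);X=onz(W,(ce[i][1],ce[i][0]),.04);print(X,rel([X[0],X[1],.12]))
```

```text
[ 20 206 115] [ 64 190 160]
[ 300   92   49   50 1943] [323.9701 116.649 ]
[ 0.4413 -0.3402  0.04  ] [ 3.5073 99.6525 61.0083]
```

View pics/w35.png

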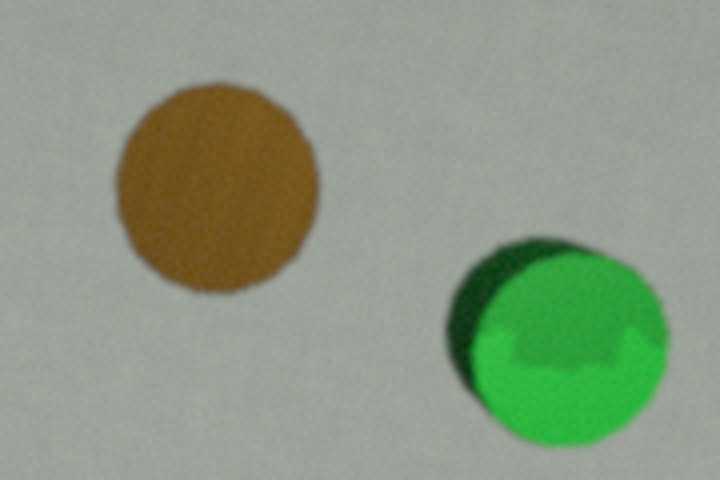

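Brass bar (shaded by the gripper) at (325,117), the hue confirms brass; the one at (410,157) is the green look-alike.

```bash
python3 -m inch '4 40 50 0;4 80 61 0;4 100 61 0;4 100 61 0;4 100 61 0;4 100 61 0' 0.45;python3 - <<'E'
from h import *
p,R=tool();print(p)
W=r.snapshot("wrist");save(W,"w36.png")
hsv=cv2.cvtColor(W["frame"],cv2.COLOR_RGB2HSV)
E
```

```text
clock: 55.3
tool_pos: [0.4427, -0.3412, 0.1211]
eef_rot: [0.468, 0.532, -0.531, -0.465]
contact_force: [-0.8, -0.3, -0.7]
opening: 0.726
[ 0.4427 -0.3412  0.1211]
```

View pics/w36.png

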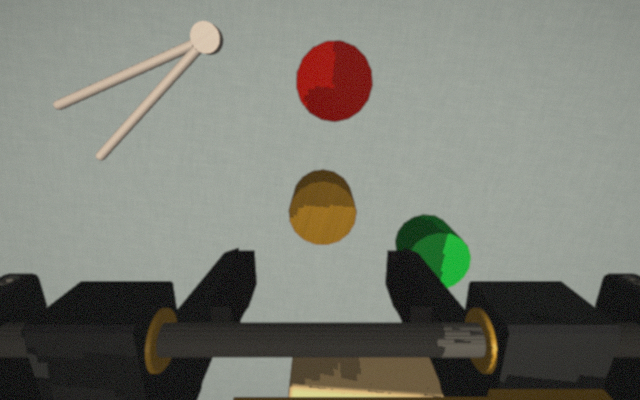

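```bash
python3 - <<'E'
from h import *
W=r.snapshot("wrist");print([ (round(d["p"],2),np.round(d["centre"]),onz(W,d["centre"],0)) for d in r.tip_of("wrist","bar1")])
E
python3 -m inch '0.5 30 0 0;0.5 60 0 0;0.5 80 0 0;0.5 89 0 0;0.5 89 0 0;0.5 89 0 0'
python3 - <<'E'
from h import *
p,R=tool();print(p);W=r.snapshot("wrist");save(W,"w37.png")
E
```

```text
[(0.94, array([242., 422.]), array([ 0.4702, -0.2505,  0.    ])), (0.93, array([ 82., 332.]), array([ 0.3537, -0.3448,  0.    ])), (0.64, array([196., 324.]), array([ 0.4402, -0.3387,  0.    ])), (0.61, array([ 40., 212.]), array([ 0.3366, -0.4328,  0.    ]))]
clock: 56.05
tool_pos: [0.4411, -0.3414, 0.0314]
eef_rot: [0.467, 0.531, -0.531, -0.466]
contact_force: [-0.2, 0.6, 0.1]
opening: 0.721
[ 0.4411 -0.3414  0.0314]
```

View pics/w37.png

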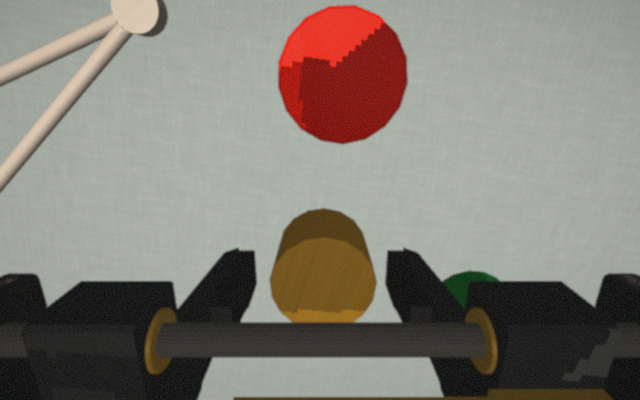

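```bash
python3 -m inch '0 0 0 0;0 0 0 0;0 0 0 0;0 0 0 0;0 0 0 0;0 0 0 0;0 0 0 0;0 0 0 0' -1 30;python3 -m inch '0 -10 0 0;0 -30 0 0;0 -60 0 0;0 -100 0 0;0 -125 0 0;0 -125 0 0;0 -125 0 0;0 -125 0 0'
python3 - <<'E'
from h import *
p,R=tool();print(p,r.get_state()["q"],rel([.644,.0577,.155]))
W=r.snapshot("wrist");save(W,"w38.png")
E
```

```text
clock: 56.9
tool_pos: [0.4406, -0.3412, 0.0312]
eef_rot: [0.467, 0.531, -0.531, -0.466]
contact_force: [0.1, 1.3, 6.2]
opening: 0.534
clock: 57.7
tool_pos: [0.4389, -0.341, 0.1539]
eef_rot: [-0.466, -0.531, 0.531, 0.468]
contact_force: [0.4, -0.4, -2.5]
opening: 0.534
[ 0.4389 -0.341   0.1539] [ 0.9805  0.8164 -0.7037  1.8435  0.744   0.7704  1.5681] [ 369.0971   -1.1862 -254.5392]
```

View pics/w38.png

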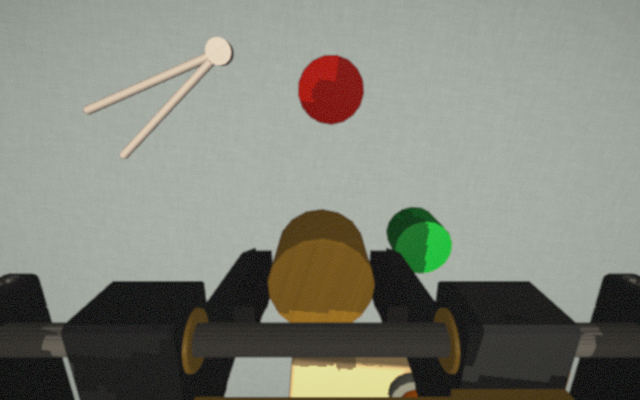

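```bash
python3 -m inch '369 0 -254 0;369 0 -254 0;369 0 -254 0;369 0 -254 0;369 0 -254 0;369 0 -254 0;369 0 -254 0;369 0 -254 0;369 0 -254 0;369 0 -254 0';python3 -m inch '0 0 0 0;0 0 0 0;0 0 0 0;0 0 0 0'
python3 - <<'E'
from h import *
p,R=tool();print(p,np.degrees(np.arctan2(R[1,0],R[0,0])),rel([.644,.0577,.058]))
W=r.snapshot("wrist");save(W,"w39.png")
for d in r.tip_of("wrist","seat0")[:5]:
        if d["p"]>.3: print(round(d["p"],2),np.round(d["centre"],1),onz(W,d["centre"],.025))
E
```

```text
clock: 58.75
tool_pos: [0.6458, 0.0686, 0.1548]
eef_rot: [0.462, 0.536, -0.531, -0.466]
contact_force: [-1.7, 0.8, -2.5]
opening: 0.541
clock: 59.15
tool_pos: [0.6445, 0.0555, 0.1552]
eef_rot: [-0.467, -0.53, 0.531, 0.467]
contact_force: [-0.1, -0.6, -2.4]
opening: 0.54
[0.6445 0.0555 0.1552] 97.26468076136607 [ 2.3148 97.1857  0.0983]
0.94 [211.  419.1] [0.6476 0.1407 0.025 ]
0.71 [208.1 322.6] [0.6555 0.0588 0.025 ]
```

View pics/w39.png

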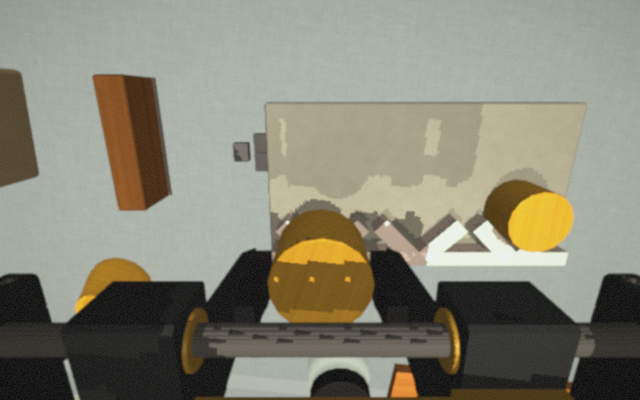

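```bash
python3 -m inch '2 40 0 0;2 70 0 0;2 88 0 0;2 94 0 0;2 97 0 0;2 98 0 0;2 98 0 0'; python3 -m inch '0 0.7 0 0;0 1.2 0 0;0 1.2 0 0;0 1.2 0 0'; python3 q.py
```

```text
clock: 59.95
tool_pos: [0.6454, 0.0596, 0.0587]
eef_rot: [0.467, 0.532, -0.53, -0.466]
contact_force: [0.9, 0.1, -2.1]
opening: 0.533
clock: 60.35
tool_pos: [0.6446, 0.0594, 0.0564]
eef_rot: [0.467, 0.531, -0.531, -0.467]
contact_force: [0.5, 0.2, -2.2]
opening: 0.534
[ 14.74 -78.43] f plate [ 0.5  0.1 -2.2]
```

```bash
python3 -m inch '-1.5 0 0 0;-1.5 0.6 0 0;-1.5 1.2 0 0;-1.5 1.6 0 0;-1.5 1.6 0 0'; python3 q.py
```

```text
clock: 60.85
tool_pos: [0.6448, 0.0578, 0.0562]
eef_rot: [0.467, 0.531, -0.531, -0.467]
contact_force: [-2.9, -1.0, 8.5]
opening: 0.538
[ 14.82 -80.04] f plate [-3.  -0.6  8.5]
```

```bash
python3 -m inch '0 -1 0 0;0 -1 0 0;0 -1 0 0' 0.6; python3 -m inch '0 -20 0 0;0 -60 0 0;0 -60 0 0;0 -60 53 0;0 -60 53 0;0 -60 53 0'; python3 -m inch '0 0 0 0;0 0 0 0;0 0 0 0;0 0 0 0;0 0 0 0' -0.32 40;python3 -m inch '0 30 0 0;0 60 0 0;0 73 0 0;0 73 0 0;0 73 0 0';python3 q.py
python3 - <<'E'
from h import *
W=r.snapshot("wrist");save(W,"w40.png")
W=r.snapshot("side");save(W,"s40.png",(130,230,220,340),5.5)
E
```

```text
clock: 61.15
tool_pos: [0.6449, 0.0579, 0.0557]
eef_rot: [0.467, 0.531, -0.531, -0.467]
contact_force: [-0.2, -0.5, -0.3]
opening: 0.782
clock: 61.75
tool_pos: [0.5902, 0.0504, 0.1151]
eef_rot: [-0.466, -0.531, 0.532, 0.467]
contact_force: [0.6, 0.3, 1.0]
opening: 0.805
clock: 62.25
tool_pos: [0.5925, 0.0512, 0.1156]
eef_rot: [0.467, 0.531, -0.531, -0.467]
contact_force: [-0.5, -0.4, 0.3]
opening: 0.372
clock: 62.75
tool_pos: [0.5926, 0.0515, 0.0433]
eef_rot: [0.467, 0.532, -0.531, -0.467]
contact_force: [0.2, -0.7, 0.6]
opening: 0.338
[-37.77 -79.67] f plate [ 0.1 -0.7  0.6]
```

View pics/w40.png

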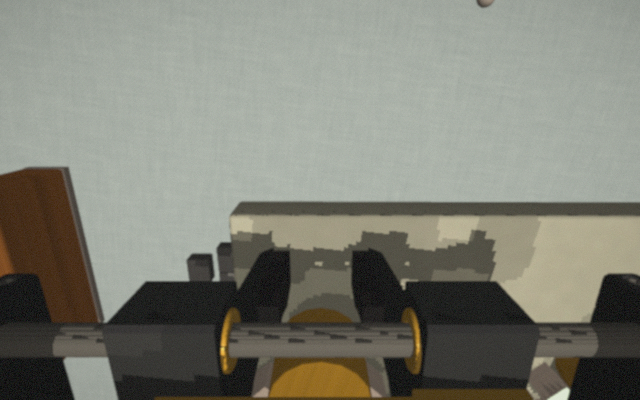

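View pics/s40.png

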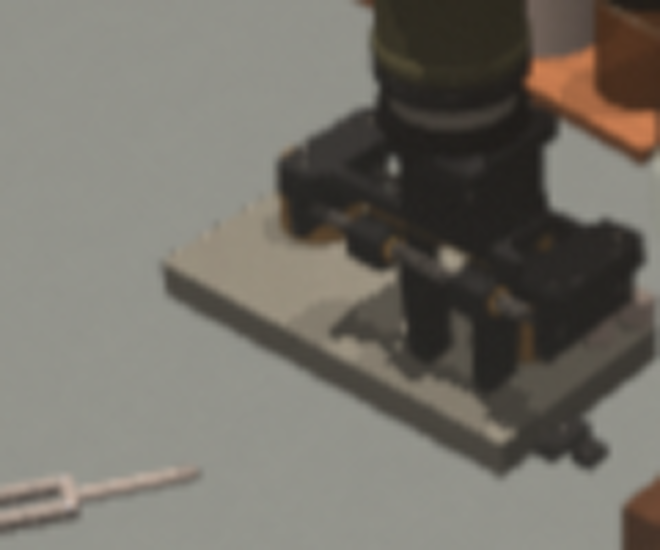

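```bash
python3 -m inch '0 1 -10 0;0 1 -18 0;0 1 -23 0;0 1 -26 0;0 1 -29 0;0 1 -31 0;0 1 -33 0;0 1 -35 0;0 1 -35 0';python3 q.py; python3 -m inch '0 0 -1 0;0 0 -2 0;0 0 -2 0';python3 q.py;python3 -m inch '1 0 0 0;2 0 0 0;2 0 0 0';python3 q.py;python3 -m inch '-1 0 0 0;-3 0 0 0;-4 0 0 0;-4 0 0 0';python3 q.py
```

```text
clock: 63.75
tool_pos: [0.6249, 0.0552, 0.0416]
eef_rot: [-0.466, -0.53, 0.533, 0.467]
contact_force: [-5.7, -0.7, 5.4]
opening: 0.343
[ -5.29 -80.04] f plate [-5.7  0.   5.4]
clock: 64.05
tool_pos: [0.6251, 0.0552, 0.0414]
eef_rot: [-0.465, -0.529, 0.534, 0.468]
contact_force: [-8.9, -1.0, 7.7]
opening: 0.338
[ -5.11 -80.08] f plate [-8.9  0.1  7.7]
clock: 64.35
tool_pos: [0.6251, 0.0554, 0.0414]
eef_rot: [-0.466, -0.528, 0.534, 0.468]
contact_force: [-8.7, -3.3, 7.8]
opening: 0.343
[ -5.09 -79.89] f plate [-9.1 -2.2  7.8]
clock: 64.75
tool_pos: [0.6254, 0.0547, 0.0413]
eef_rot: [-0.464, -0.53, 0.533, 0.468]
contact_force: [-8.7, 1.1, 6.4]
opening: 0.341
[ -4.85 -80.61] f plate [-8.5  2.2  6.4]
```

```bash
python3 -m inch '1 0 -1 0;2 0 -2 0;2 0 -2 0';python3 q.py;python3 -m inch '0 0 5 0;0 0 10 0;0 0 40 0;0 -40 40 0;0 -80 40 0;0 -130 -10 0;0 -130 -60 0;0 -130 -82 0;0 -130 -82 0;0 -130 -82 0' ; python3 -m inch '0 0 0 0;0 0 0 0;0 0 0 0'; python3 m.py -80 w41.png
```

```text
clock: 65.05
tool_pos: [0.6256, 0.0549, 0.0413]
eef_rot: [-0.465, -0.528, 0.535, 0.468]
contact_force: [-12.5, -2.4, 10.8]
opening: 0.341
[ -4.66 -80.47] f plate [-12.7  -0.8  10.8]
clock: 66.05
tool_pos: [0.7121, 0.0669, 0.171]
eef_rot: [0.467, 0.531, -0.531, -0.467]
contact_force: [0.0, 0.1, 0.0]
opening: 0.341
clock: 66.35
tool_pos: [0.7113, 0.0663, 0.1716]
eef_rot: [-0.467, -0.531, 0.532, 0.467]
contact_force: [-0.7, 0.3, 1.0]
opening: 0.335
[0.7116 0.0663 0.1717]
[[167.7 320.3]
 [132.6 284.9]
 [132.8 356. ]
 [127.4 320.4]]
(np.int64(77), np.int64(187), np.int64(252), np.int64(388))
[  91    0   48  119 3158] ellipse ((114.91838836669922, 55.426509857177734), (29.023534774780273, 164.20932006835938), 169.78285217285156) plate (np.float64(-23.292456564906985), np.float64(-219.12809616934402))
[ 288   91   66   67 3387] ellipse ((320.4534606933594, 123.89049530029297), (63.68772506713867, 65.94314575195312), 6.542295455932617) plate (np.float64(21.513737172798358), np.float64(-79.95289669733458))
[ 507   93   68   66 3622] ellipse ((538.8197021484375, 123.66349792480469), (68.26546478271484, 69.87981414794922), 65.37380981445312) plate (np.float64(20.918905183325073), np.float64(76.52165118077258))
[  68  187   79   63 3521] ellipse ((109.2728271484375, 218.52212524414062), (60.292545318603516, 75.27486419677734), 78.41777038574219) plate (np.float64(94.43298230041289), np.float64(-245.49672901099188))
```

View pics/w41.png

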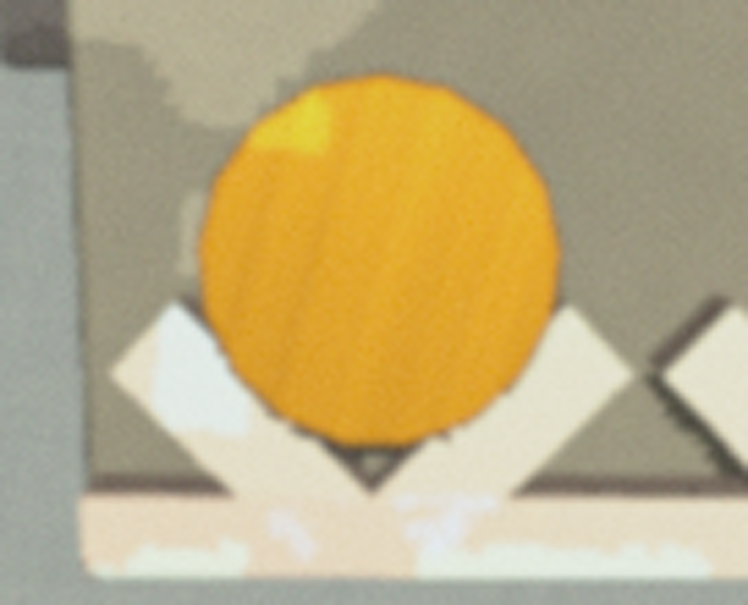

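```bash
python3 q.py; python3 -m inch '-2 0 50 0;-2 0 100 0;-2 0 116 0;-2 40 116 0;-2 80 116 0;-2 120 116 0;-2 131 116 0;-2 131 116 0;-2 131 116 0;-2 131 116 0';python3 q.py
```

```text
[ 82.09 -80.01] f plate [-0.  -0.1  0. ]
clock: 67.4
tool_pos: [0.5988, 0.0502, 0.0427]
eef_rot: [0.468, 0.532, -0.53, -0.466]
contact_force: [-0.2, 0.4, 0.1]
opening: 0.342
[-31.82 -81.72] f plate [-0.2  0.5  0.1]
```

```bash
python3 -m inch '0 1 -10 0;0 1 -18 0;0 1 -23 0;0 1 -26 0;0 1 -29 0;0 1 -31 0;0 1 -33 0;0 1 -33 0';python3 q.py; python3 -m inch '-1 0 0 0;-2 0 0 0;-2 0 0 0';python3 q.py;python3 -m inch '-1 0 0 0;-2 0 0 0;-2 0 0 0';python3 q.py;python3 -m inch '-1 0 0 0;-2 0 0 0;-2 0 0 0';python3 q.py
```

```text
clock: 68.2
tool_pos: [0.6253, 0.0543, 0.039]
eef_rot: [-0.464, -0.529, 0.534, 0.468]
contact_force: [-10.0, 0.2, 5.0]
opening: 0.341
[ -5.02 -81.03] f plate [-9.9  1.4  5. ]
clock: 68.5
tool_pos: [0.6263, 0.0533, 0.039]
eef_rot: [-0.464, -0.53, 0.533, 0.468]
contact_force: [-7.6, 1.9, 2.9]
opening: 0.341
[ -4.14 -82.13] f plate [-7.3  2.8  2.9]
clock: 68.8
tool_pos: [0.6263, 0.0531, 0.039]
eef_rot: [-0.463, -0.531, 0.533, 0.469]
contact_force: [-9.0, 4.3, 1.4]
opening: 0.341
[ -4.16 -82.3 ] f plate [-8.4  5.4  1.4]
clock: 69.1
tool_pos: [0.6262, 0.0527, 0.039]
eef_rot: [-0.462, -0.532, 0.533, 0.469]
contact_force: [-8.6, 6.7, 1.5]
opening: 0.34
[ -4.3  -82.67] f plate [-7.7  7.7  1.5]
```

```bash
python3 -m inch '2 0 0 0;4 0 -1 0;4.5 0 -2 0;4.5 0 -2 0';python3 q.py;python3 -m inch '0 0 5 0;0 0 10 0;0 0 40 0;0 -40 40 0;0 -80 40 0;0 -130 -10 0;0 -130 -60 0;0 -130 -82 0;0 -130 -82 0;0 -130 -82 0' ; python3 -m inch '0 0 0 0;0 0 0 0;0 0 0 0'; python3 m.py -80 w42.png
```

```text
clock: 69.5
tool_pos: [0.6266, 0.0535, 0.0389]
eef_rot: [-0.463, -0.529, 0.535, 0.469]
contact_force: [-11.1, 1.4, 6.1]
opening: 0.337
[ -3.87 -82.  ] f plate [-10.8   2.8   6.1]
clock: 70.5
tool_pos: [0.7135, 0.0631, 0.1691]
eef_rot: [-0.467, -0.531, 0.531, 0.467]
contact_force: [0.0, -0.2, -0.8]
opening: 0.342
clock: 70.8
tool_pos: [0.7128, 0.0629, 0.1696]
eef_rot: [-0.467, -0.531, 0.532, 0.467]
contact_force: [0.7, 0.3, 0.8]
opening: 0.344
[0.713  0.063  0.1697]
[[167.  324.8]
 [131.6 289.2]
 [131.8 360.8]
 [126.3 325.4]]
(np.int64(76), np.int64(186), np.int64(257), np.int64(393))
[  95    0   47  118 3148] ellipse ((118.26039123535156, 55.10089874267578), (29.376371383666992, 160.86944580078125), 169.91046142578125) plate (np.float64(-22.32643799771043), np.float64(-219.2870896261468))
[ 292   91   65   68 3435] ellipse ((323.9429016113281, 124.17293548583984), (64.0916976928711, 66.48169708251953), 4.898377418518066) plate (np.float64(22.521688943497224), np.float64(-81.03311330915683))
[ 513   92   70   66 3691] ellipse ((545.8370361328125, 122.53087615966797), (68.74060821533203, 70.91033935546875), 68.72181701660156) plate (np.float64(20.95304545886173), np.float64(76.497344842835))
[  71  186   79   64 3564] ellipse ((111.69795227050781, 218.30824279785156), (60.65919494628906, 75.77655029296875), 78.06643676757812) plate (np.float64(94.46981856652042), np.float64(-245.80484365481928))
```

View pics/w42.png

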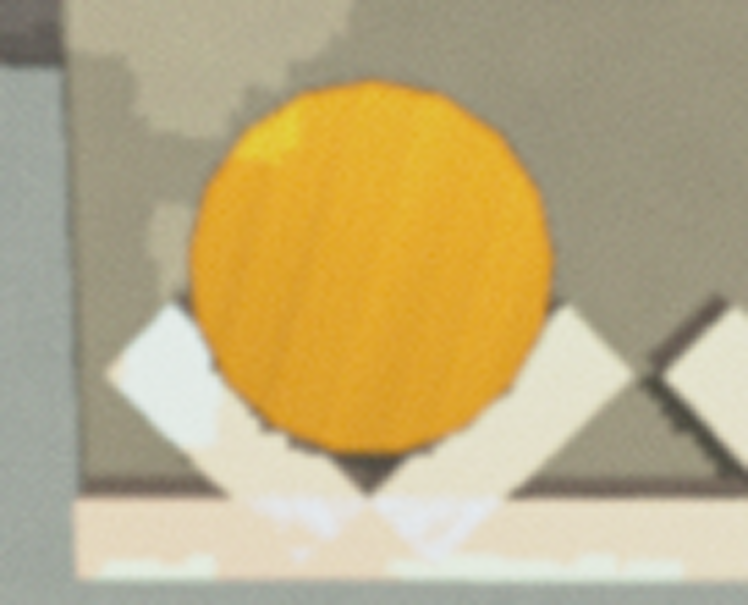

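```bash
python3 -m inch '162 0 0 0;162 0 0 0;162 0 0 0;162 0 0 0;162 0 0 0;162 0 0 0;162 0 0 0' -1; python3 m.py 80 w43.png
python3 - <<'E'
from h import *
W=r.snapshot("side");save(W,"s43.png",(130,260,220,420),3.8)
W=r.snapshot("scene");save(W,"c43.png",(150,310,180,430),3)
W=r.snapshot("wrist");save(W,"w43f.png")
E
```

```text
clock: 71.55
tool_pos: [0.6938, 0.2204, 0.1694]
eef_rot: [-0.468, -0.53, 0.531, 0.467]
contact_force: [-0.1, -0.4, 0.1]
opening: 0.002
[0.6938 0.2206 0.1695]
[[165.5 326.7]
 [130.1 290.9]
 [130.  362.8]
 [124.5 327.3]]
(np.int64(74), np.int64(184), np.int64(259), np.int64(395))
[  69   89   67   67 3459] ellipse ((101.82965087890625, 122.56200408935547), (59.02603530883789, 72.57898712158203), 135.82005310058594) plate (np.float64(22.471683254222853), np.float64(-80.48008462795794))
[ 294   89   65   68 3457] ellipse ((326.0734558105469, 122.26958465576172), (64.23654174804688, 66.7182846069336), 6.215569019317627) plate (np.float64(22.480774807492867), np.float64(79.10643926305501))
[316 357  27  35 819] ellipse ((328.6150207519531, 374.0133972167969), (27.877296447753906, 38.584774017333984), 175.15896606445312) plate (np.float64(247.40407215725517), np.float64(82.21612461408942))
```

View pics/w43f.png

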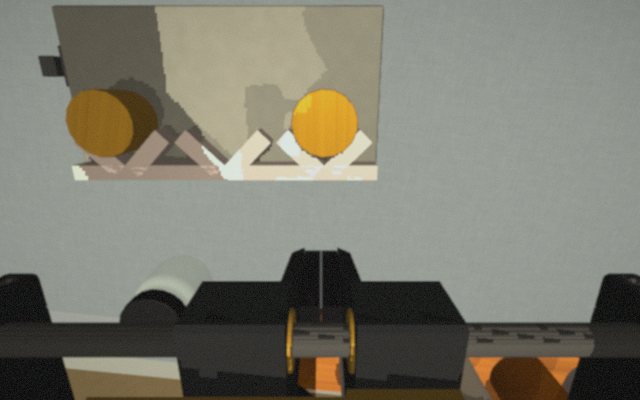

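View pics/s43.png

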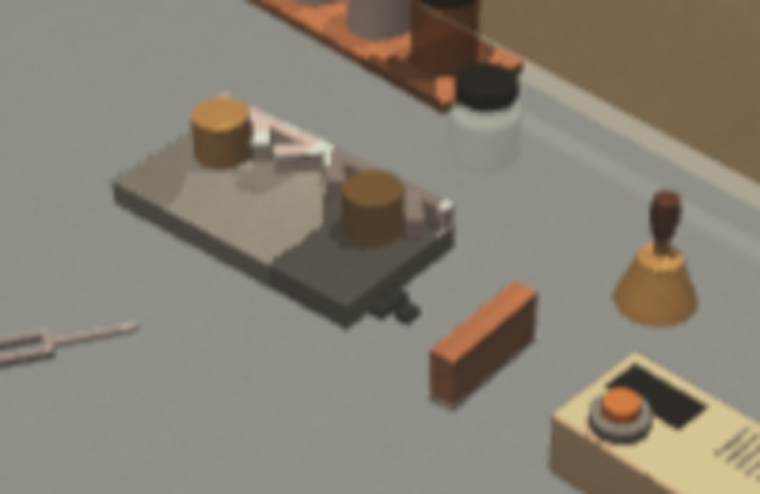

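View pics/c43.png

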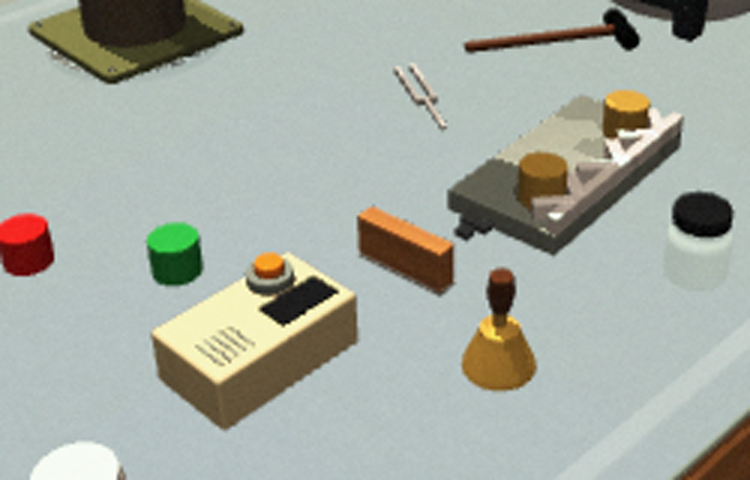

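```bash
python3 -m inch '-452 -25 93 0;-452 -25 93 0;-452 -25 93 0;-452 -25 93 0;-452 -25 93 0;-452 -25 93 0;-452 -25 93 0;-452 -25 93 0;-452 -25 93 0;-452 -25 93 0'; python3 -m inch '0 0 0 0;0 0 0 0;0 0 0 0;0 0 0 0';python3 - <<'E'
from h import *
p,R=tool();print(p)
W=r.snapshot("wrist");save(W,"w44.png")
S=r.snapshot("side");C=r.snapshot("scene")
for d in r.tip_of("wrist","start_top")[:3]: print(d,onz(W,d["centre"],.0716))
for a in r.tip_of("side","start_top")[:2]:
  for b in r.tip_of("scene","start_top")[:2]: print(a["p"],b["p"],tri(S,a["centre"],C,b["centre"]))
  for b in r.tip_of("wrist","start_top")[:1]: print(a["p"],b["p"],tri(S,a["centre"],W,b["centre"]))
E
```

```text
clock: 72.75
tool_pos: [0.6567, -0.2468, 0.1942]
eef_rot: [-0.471, -0.526, 0.53, 0.469]
contact_force: [0.3, -0.9, -0.6]
opening: 0.003
clock: 73.15
tool_pos: [0.6591, -0.2334, 0.1949]
eef_rot: [0.466, 0.532, -0.532, -0.466]
contact_force: [1.0, -0.4, 0.9]
opening: 0.005
[ 0.6591 -0.2334  0.1949]
{'centre': [126.9, 322.9], 'p': 0.78} [ 0.6026 -0.2387  0.0716]
0.63 0.6 (array([ 0.7017, -0.1069,  0.0381]), np.float64(0.18754958448865747))
0.63 0.52 (array([ 0.6013, -0.2378,  0.0731]), np.float64(0.0024000164151813884))
0.63 0.78 (array([ 0.6024, -0.2384,  0.0713]), np.float64(0.0008101263374865547))
0.43 0.6 (array([0.6217, 0.0999, 0.0192]), np.float64(0.06483186153766744))
0.43 0.52 (array([ 0.522 , -0.106 ,  0.0947]), np.float64(0.23764628919683753))
0.43 0.78 (array([ 0.5041, -0.183 ,  0.2777]), np.float64(0.2004474910693741))
```

View pics/w44.png

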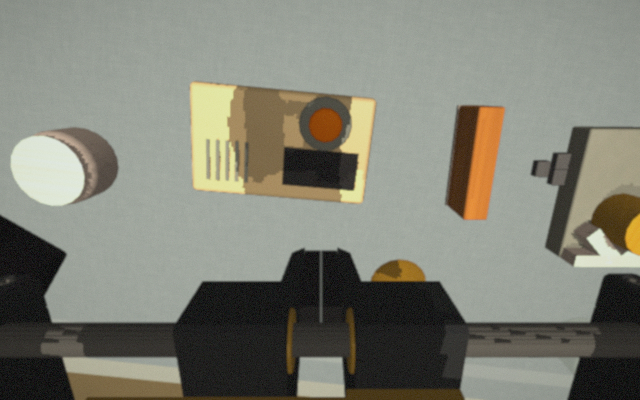

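```bash
python3 -m inch '2 0 57 0;2 0 57 0;2 40 57 0;2 80 57 0;2 100 57 0;2 104 57 0;2 104 57 0;2 104 57 0;2 104 57 0;2 104 57 0';python3 - <<'E'
from h import *
p,R=tool();print(p)
S=r.snapshot("side");save(S,"s45.png",(200,290,330,450),5.5);S=r.snapshot("scene");save(S,"c45.png",(200,300,210,330),5.5)
E
```

```text
clock: 74.6
tool_pos: [0.6025, -0.2418, 0.0919]
eef_rot: [0.467, 0.531, -0.531, -0.466]
contact_force: [-1.0, 0.2, -0.5]
opening: 0.005
[ 0.6025 -0.2418  0.0919]
```

View pics/s45.png

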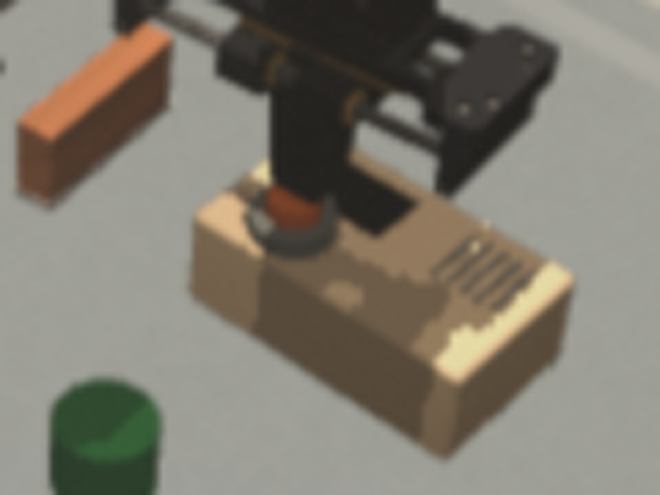

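View pics/c45.png

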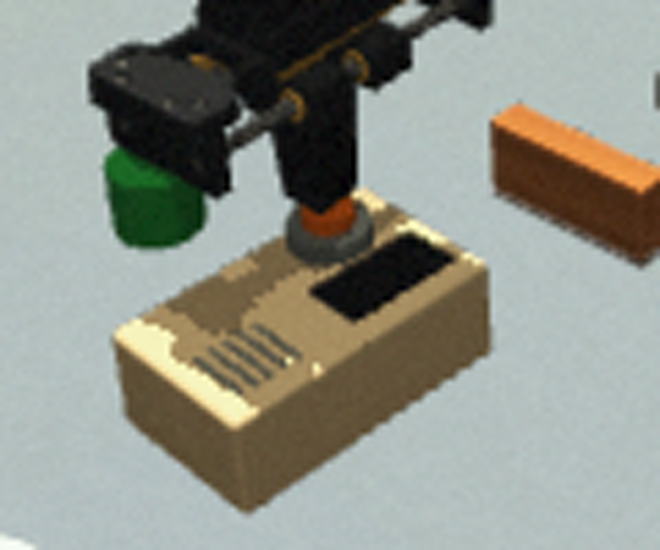

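```bash
python3 -m inch '3 4 0 0;3 8 0 0;3 10 0 0;3 12 0 0;3 12 0 0'; python3 -m inch '0 2 0 0;0 4 0 0;0 4 0 0';python3 -m inch '0 2 0 0;0 4 0 0;0 4 0 0'
```

```text
clock: 75.2
tool_pos: [0.6017, -0.2381, 0.0794]
eef_rot: [0.467, 0.531, -0.531, -0.467]
contact_force: [-0.3, 1.6, 7.0]
opening: 0.002
clock: 75.5
tool_pos: [0.6019, -0.2381, 0.079]
eef_rot: [-0.467, -0.531, 0.531, 0.466]
contact_force: [-9.3, 2.0, 30.0]
opening: 0.004
clock: 75.8
tool_pos: [0.6019, -0.2381, 0.0785]
eef_rot: [-0.468, -0.531, 0.532, 0.466]
contact_force: [-16.3, 2.8, 53.4]
opening: 0.004
```

```bash
python3 -m inch '0 -6 0 0;0 -6 0 0'
python3 - <<'E'
from h import *
p,R=tool();print(p)
S=r.snapshot("side");save(S,"s46.png",(215,275,350,430),8);S=r.snapshot("scene");save(S,"c46.png",(210,270,240,310),8)
E
```

```text
clock: 76.0
tool_pos: [0.602, -0.2382, 0.0792]
eef_rot: [0.467, 0.532, -0.531, -0.466]
contact_force: [-5.9, 2.4, 21.1]
opening: 0.007
[ 0.602  -0.2382  0.0792]
```

View pics/s46.png

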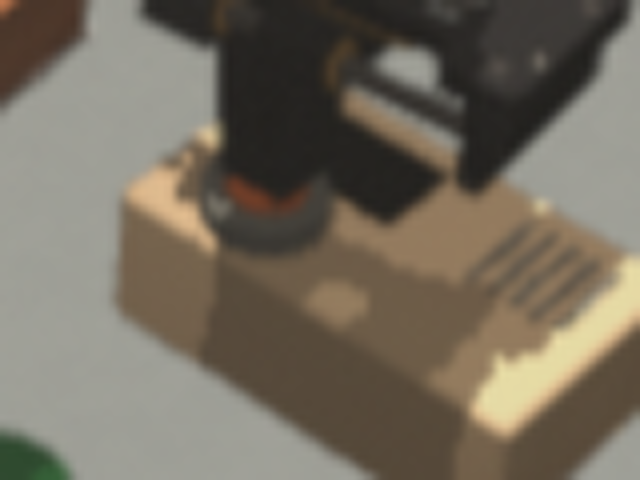

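View pics/c46.png

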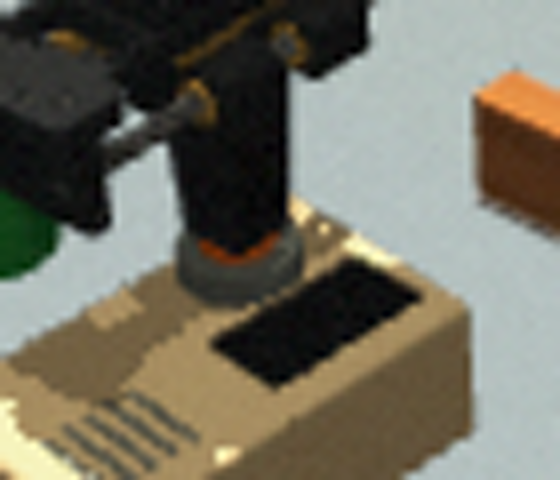

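```bash
for i in 1 2 3 4 5 6 7 8 9 10; do python3 -m inch '0 -1 0 0;0 -1 0 0;0 -1 0 0' | grep -E 'pos|force'|tr '\n' ' '
python3 - <<'E'
from h import *
S=r.snapshot("side");print(np.round(r.get_state()["contact_force"][2],1))
E
done
```

```text
tool_pos: [0.602, -0.2382, 0.0794] contact_force: [-3.1, 0.5, 12.2] 12.3
tool_pos: [0.602, -0.2382, 0.0795] contact_force: [-1.1, 1.7, 8.3] 7.8
tool_pos: [0.6019, -0.2382, 0.0797] contact_force: [0.7, 1.5, 3.4] 3.4
tool_pos: [0.6019, -0.2383, 0.0808] contact_force: [1.9, 1.8, 3.8] 3.3
tool_pos: [0.6014, -0.2388, 0.0816] contact_force: [2.2, 1.3, 2.3] 3.7
tool_pos: [0.6013, -0.2389, 0.0826] contact_force: [0.5, 1.7, 2.2] 2.0
tool_pos: [0.6012, -0.2389, 0.0836] contact_force: [0.7, 0.5, 1.3] 2.2
tool_pos: [0.6012, -0.2389, 0.0846] contact_force: [0.9, 0.2, 1.6] 1.3
tool_pos: [0.601, -0.2389, 0.0855] contact_force: [0.2, 0.4, 0.5] 1.5
tool_pos: [0.6012, -0.2387, 0.0865] contact_force: [1.1, 0.4, 0.1] 0.7
```

```bash
python3 -m inch '0 -30 0 0;0 -80 0 0;0 -130 0 0;0 -150 0 0;0 -150 0 0;0 -150 0 0';python3 - <<'E'
from h import *
S=r.snapshot("side");save(S,"s47.png");S=r.snapshot("scene");save(S,"c47.png");print(tool()[0],r.get_state()["contact_force"])
E
```

```text
clock: 80.2
tool_pos: [0.6009, -0.2389, 0.2363]
eef_rot: [-0.467, -0.531, 0.531, 0.467]
contact_force: [-0.3, 0.2, 0.1]
opening: 0.004
[ 0.6002 -0.2388  0.2348] [-0.7256 -0.5806 -0.1765]
```

View pics/s47.png

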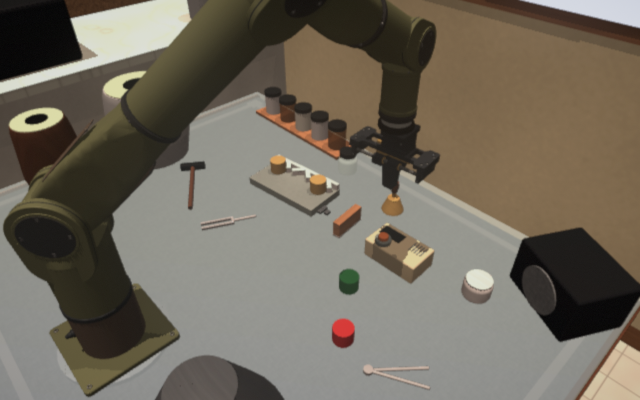

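View pics/c47.png

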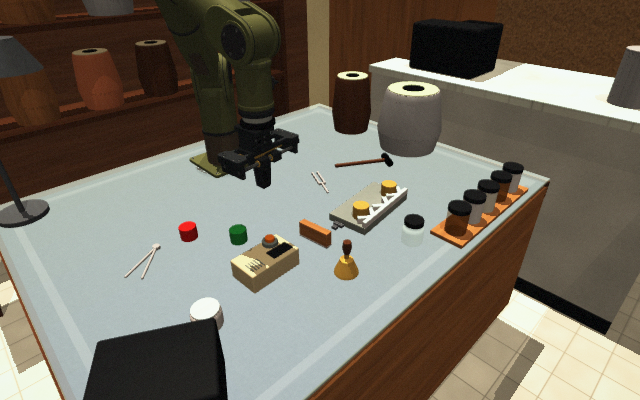

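Both bars stand at home, the chips are off the plate, the scraper stands on the counter and the button is back up. Handing in.

```bash
python3 -c "
from plant import r
print(r.finish_job())"
```

```text
the job is handed in; nothing more can be done
None
```

The job is done and handed in at about 80 s of the 210 s allowed. No verdict was reported.

- **Chips:** I pushed the scraper along the tuner's face until it was past the end, gripped it, and swept the plate once towards its -y end. All three chips present fell onto the counter just off that end of the plate. The scraper now stands on the counter between the plate and the tuner.
- **Bars:** Two brass bars were present. One of them was knocked aside early in the run, so I located it again. They stand upright in V rests 2 and 0. Flat pushing left the first bar about 2 mm off centre, and the second about 1 mm off after a first push. I pressed each home between the half-open fingers with small sideways moves. In the last overhead check both sat at the same depth (22.5 mm in my measured frame) and 160.2 mm apart, against the nominal 160 mm. That check comes from camera images good to roughly 0.5 mm. Absolute positions read 1–1.5 mm off nominal, but the V rests themselves showed the same offset.
- **Button:** I pressed it after both bars were home. It reached a hard stop, and on release the force fell from about 3.6 N to zero over about 6 mm, which matches the full travel. At the stop the fingertips overshot to about 53 N on the wrist. That is under the 120 N limit, but it was harder than needed. It is above the 40 N set for the arm or the gripper's body, though only the fingertips were in contact.
- **Left alone:** In the last pictures the bell, fork, hammer, dividers, jar, tin and the red and green look-alikes were where they started. The robot was touching nothing when I handed in.

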